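# Clip the probe on the reference slice and start the logger

## Robot

A 6-joint arm with a two-finger parallel gripper is mounted at the origin on the work surface. World frame = base frame: x ahead of the robot, y to its left, z up, the work surface at z = 0. Lengths are in m, angles in rad, forces in N, time in s.
With the tool pointing down it reaches from about 0.35 to 0.975 m from the base axis. Payload 4.9 kg.
Tool frame: the origin (TCP) lies on the centre line of the jaws, within the pads' length; the fingertips stand 14 mm ahead of it and the grasp point (between the pads) lies 5 mm behind it; y points along the fingers, z is the direction in which the jaws open and shut, and the axes are right-handed (so a half turn about y gives the same grasp; the last joint's range is limited). The gripper opens to 85 mm and grips with 20 to 120 N. Pads are 22 mm wide; open, the fingers measure 114 mm over their backs; the gripper's body (76 mm by 85 mm) begins 54 mm behind the grasp point. The pads swing forward as they close: fully open they stand 13 mm farther back than shut.
Start: joints at [1.114, 0.053, 1.613, -0, 1.476, -0.119], TCP at [0.207, 0.59, 0.245] pointing down, gripper open.
Joint ranges: [-3.01, 3.01], [-1.01, 2.22], [0.06, 2.58], [-1.02, 4.17], [0.09, 2.62], [-3.14, 3.14]. Speed limits (rad/s): [2.57, 2.57, 3.14, 3.14, 3.14, 3.14].

## Interface

Orientations are given as a rotation vector (axis times angle).
In Python, from station import ctrl gives the robot as it stands.
- The arm moves only by the tool servo_tool, never from a script. Its arguments are lists of equal length, an entry for each row: "delta_pos": the shift along the tool's x, y, z in m, a list of three; "dr": the turn, a rotation vector about the tool's x, y, z in degrees, a list of three; "grip": the opening, from 0 (shut) to 1 (fully open). In form: {"delta_pos": [[x, y, z], ...], "dr": [[rx, ry, rz], ...], "grip": [grip, ...]}. A call has 1 to 5 rows; each row shifts and turns the pose as measured when the row begins, along the tool's axes as they then stand; what a row does not reach is not made up. A row lasts 1/8 s, in which the tool goes at most 62.5 mm and 10.7 degrees, less where a joint would pass 70% of its speed; a pose out of reach is approached as far as the arm can. A call is refused whole if a number of a shift passes 0.0625 or a number of a turn 10.7, either way. A call with a gripper value outside its range is refused whole. The fingers move at their own pace and stop on an object; "grip_force" is the grip in N (left out, the last holds). Time passes only in rows, so rows that do not move let the fingers close. It gives the time, the measured TCP pose, the force and the opening at its end, in the units of the state.
- ctrl.get_obs(): the state, without advancing time (a new reading comes with each control period).
- ctrl.get_image(name): name is "scene" or "top" or "wrist"; returns the picture (480x640x3 uint8, red, green, blue); there is no depth.
- ctrl.camera_params(name): a dict with "fovy" (degrees; the focal length in pixels is half the picture's height over the tangent of half this angle, whatever the lens; pixels are square), "cx", "cy" (the principal point, pixels), "eye" and "rotation" of the camera in the world. Camera axes: x right, y down, z forward; pixel columns grow to the right and rows downward; lengths in m; the calibration is good to about 2 mm. A picture is of the moment at which its call begins: read the wrist's pose just before it. camera_params takes no time and is no camera call; for the wrist camera it gives the pose at the moment of the call.
- ctrl.finish_job(): hands the job in, once; it reports no verdict.
Trained networks look in the newest picture that a camera, given by its name, has taken for a name from the list of things; names that differ only in an ending like _2 or _b are one class to them, and where a whole thing is asked for, a point or a joint stands for the part that bears it (a point fixed in the world has none). Each returns a list of dicts, best first, with "score" (0 to 1); they miss things now and then, are a little off and sometimes report something else, mostly with a low value. They report only what shows in the picture. A call takes as long as a camera call.
- ctrl.masks_of(camera, label): "pixels" (480x640 bool, what is visible of it) and "extent" ([left, top, right, bottom] in pixels, round what is visible of it).
The state is a dict: "t": time; "q": joint angles; "dq": joint speeds; "effort": joint torques, N m; "tool_pos": TCP position; "tool_rot": TCP orientation; "contact_force": force on the tool from outside, world axes, zero at the start; "wrist_torque": the same for the moment, N m; "opening": finger opening in m.
Only numpy, scipy, OpenCV 4.12 (cv2) and the standard library are available. Lean on these libraries where they do the work, as an engineer would, in place of code of your own. Each camera call takes 0.05 s, during which the arm holds its last target.

## Task

Squeeze the red handles of the self-closing probe clip to take it off its parking post, and clip it over the edge of the pineapple slice in the blue stand, under the wire shelf, so that its jaw pads grip close to the middle of the slice; let go of it. Then push the green start button on the logger fully down and let it come up again. Leave the cups, the loose slices, the jar and the spatula where they are, and do not start the logger before the clip is on.

Things in the scene. Friction and masses are not known exactly. Their poses are not given: they have to be found in the camera images.
- clip_grip (a point): Point half-way between the clip's two red flat handles (each 24 mm wide along x, 30 mm tall), at their mid-height. z runs from jaws to handles (up at the start), y from handle to handle (squeeze along y). Over their outer faces the handles are 52 mm apart here at rest, 57 mm at their tops, 36 mm squeezed to the stop. 9 N squeezes them fully; hold with 30 to 40 N. Starts clamped on the post's tab.
- clip_pads (a point): Gripping point between the clip's steel jaws, 89 mm below clip_grip along the clip's z, 6 mm above the jaw tips; same axes. Jaws 14 mm wide (x), 4 mm thick (y), 38 mm long below the head; 10 mm apart and parallel when they grip tab or slice (about 8 N); squeezed open, 29 mm apart at the tips, 16 mm just under the head.
- clip: The whole clip: self-closing tweezers, 110 mm long, about 70 g; steel jaws below, red handles above, a white sensor head 20 x 14 x 24 mm on the pivot. Origin at the pivot, 45 mm below clip_grip; the head's underside, which stops on the slice's edge, is 12 mm below the pivot; same axes.
- clip_jaw (a joint): Opening of the clip's jaws (rad, each jaw): 0 when it grips something 10 mm thick, 0.20 squeezed open to the stop, -0.06 shut on nothing.
- post_tab (a point): Parking post, fixed: an upright metal tab, 10 mm thick (y), 26 mm wide (x), on a grey foot 70 x 70 x 12 mm. This point is in the tab, 12 mm below its top edge, 63 mm above the table; z up. The clip sits astride the tab, jaw tips 41 mm above the table; lift it straight up by over 35 mm to clear the tab.
- slice_blue_mid (a point): Middle of the target: a rigid dried pineapple slice (yellow disc, 84 mm across, 10 mm thick) standing on edge, held fast in the blue stand, middle 75 mm above the table. z up, y through its thickness, x away from the robot. Stand: foot 60 x 46 x 10 mm, block 36 x 22 mm up to 43 mm. Like stands, white and orange, share the row along y, 100 mm or more between centres, in any order.
- slice_blue: The target slice itself; origin and axes as slice_blue_mid.
- wire_shelf: Fixed wire shelf over the row of stands; origin on the table under the row's middle, x away from the robot, y along the row. 560 mm long; from 10 mm before the row to 168 mm behind it; 132 to 142 mm above the table. It bars the way from straight above: bring the clip from the robot's side over the slice's upper near edge, in the slice's plane, jaws down and away, 30 to 45 degrees from vertical.
- start_top (a point): Top centre of the green round start button (26 mm in diameter) on the grey logger box, 63 mm above the table, z up. Box 100 x 130 x 45 mm, fixed.
- start (a joint): Travel of the start button: 0 up, 0.006 m fully down; 5 N presses it fully, a spring returns it.
- cup_a: White plastic cup, 60 mm in diameter, 45 mm tall, in front of the wire shelf on the left; origin at the centre of its underside. Leave alone.
- cup_b: Like cup_a, on the right. Leave alone.
- cup_c: White cup, 52 mm in diameter, 45 mm tall, behind the row of stands under the wire shelf. Leave alone.
- flat_a: Slice lying flat under the wire shelf behind the stands, 84 mm in diameter, 10 mm thick; origin at the centre of its underside. Leave alone.
- flat_b: Like flat_a, lying in front of the wire shelf. Leave alone.
- jar: Amber jar, 54 mm in diameter, 85 mm tall, about 100 mm from the parking post on the robot's side; origin at the centre of its underside. Leave alone.
- spatula: Spatula 200 mm long lying flat, near the robot; origin at its underside. Leave alone.

How it is judged:
By the outcome, as a careful person would: the job done as asked, in the order asked, and still so for the second after the job is handed in, with the robot touching nothing.
It also fails if it takes over 53 s, if anything falls off the work surface, if the arm or the gripper's body presses on something with over 40 N, if the wrist force passes 120 N, or if a joint passes its speed limit or range.

## Working session

There is one attempt and no reset: what is moved stays moved. The work goes in short steps, Python scripts to look and compute and a tool call to move; the robot and the scene stay as the last step left them, time stands still between calls to the robot, and variables do not carry over. Pictures are saved under pics/ and viewed, and the job is handed in when it is done.

Besides the shell and the picture viewer there is one more tool, called after "Emit:" by a JSON object that holds its "api" and its "payload", one argument or row to a line. servo_tool: Moves the arm, as the interface text tells. Its arguments: {"type":"object","properties":{"delta_pos":{"type":"array","items":{"type":"array","items":{"type":"number"}}},"dr":{"type":"array","items":{"type":"array","items":{"type":"number"}}},"grip":{"type":"array","items":{"type":"number"}},"grip_force":{"type":"number"}},"required":["delta_pos","dr","grip"]}

```bash
ls; mkdir -p pics; python3 - <<'E'
from station import ctrl
import cv2
o=ctrl.get_obs(); print({k:(v if not hasattr(v,'round') else v) for k,v in o.items()})
for n in ("scene","top","wrist"):
    im=ctrl.get_image(n); cv2.imwrite(f"pics/{n}0.png",im[:,:,::-1]); print(n,ctrl.camera_params(n))
E
```

```text
pics
{'t': 0.0, 'q': array([ 1.11398366e+00,  5.33541403e-02,  1.61427006e+00,  1.88240315e-05,
        1.47601792e+00, -1.19011027e-01]), 'dq': array([-0.00097969,  0.00035006,  0.00086842, -0.00067262, -0.00081362,
       -0.00112613]), 'effort': array([-5.26098611e-04, -3.93680227e+01, -3.70180964e+01, -1.71933652e-04,
        6.87126463e-03,  1.80345999e-06]), 'tool_pos': array([0.20687351, 0.58914594, 0.24407899]), 'tool_rot': array([-1.55645663,  0.2656265 , -0.26468022]), 'contact_force': array([0.05396706, 0.94516059, 0.3284484 ]), 'wrist_torque': array([-0.03371102,  0.03197886,  0.01189257]), 'opening': 0.08542847627896043}
scene {'fovy': 48.27641608704973, 'cx': 326.28725959854984, 'cy': 235.3119861118817, 'eye': array([1.03274102, 0.59877795, 0.87401892]), 'rotation': array([-0.88960932, -2.53513152,  1.05752164])}
top {'fovy': 55.442994559890415, 'cx': 323.96974016645254, 'cy': 232.80512862199345, 'eye': array([ 0.42950506, -0.00907934,  0.92473192]), 'rotation': array([-2.11204266,  2.15522033, -0.13401643])}
wrist {'fovy': 62.60296302145686, 'cx': 317.6830656499369, 'cy': 237.14989178562368, 'eye': array([0.13396854, 0.6148906 , 0.37316081]), 'rotation': array([2.34909687, 1.66474747, 0.25715793])}
```

View pics/scene0.png

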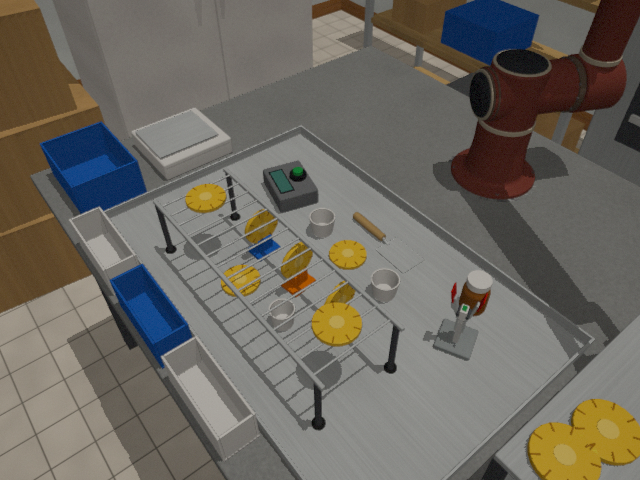

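View pics/top0.png

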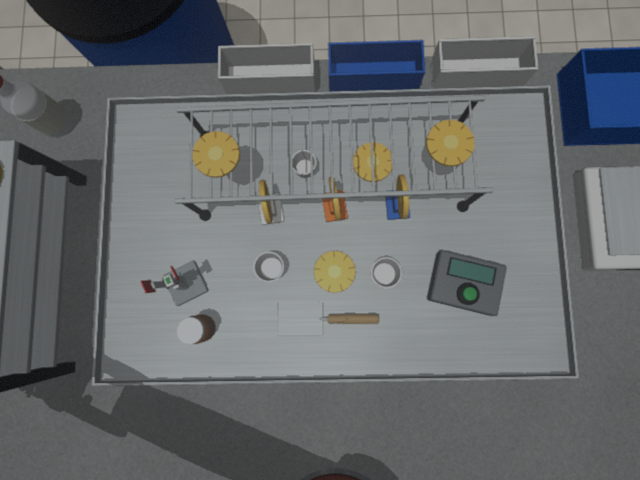

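View pics/wrist0.png

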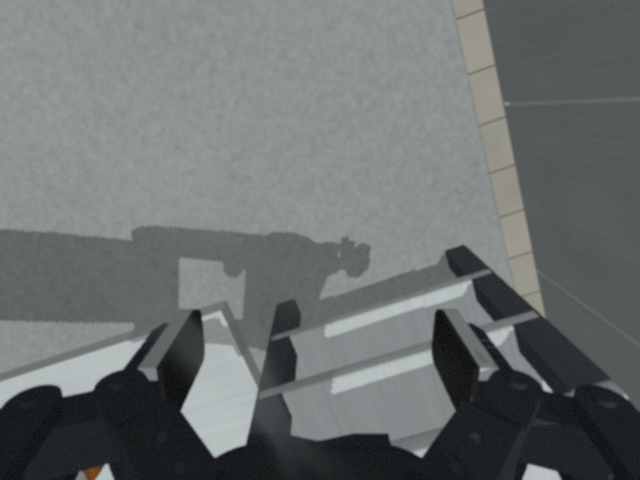

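```bash
cat > h.py <<'E'
import numpy as np, cv2
from scipy.spatial.transform import Rotation as R
from station import ctrl
def cam(n):
    p=ctrl.camera_params(n); f=240/np.tan(np.radians(p['fovy'])/2)
    return f,p['cx'],p['cy'],np.array(p['eye']),R.from_rotvec(p['rotation']).as_matrix()
def proj(c,P):
    f,cx,cy,e,M=c; q=(np.atleast_2d(P)-e)@M; return np.c_[cx+f*q[:,0]/q[:,2],cy+f*q[:,1]/q[:,2]]
def ray(c,u):
    f,cx,cy,e,M=c; d=M@np.array([(u[0]-cx)/f,(u[1]-cy)/f,1]); return e,d/np.linalg.norm(d)
def onz(c,u,z):
    e,d=ray(c,u); return e+d*(z-e[2])/d[2]
def tri(rs):
    A=np.zeros((3,3));b=np.zeros(3)
    for e,d in rs:
        Q=np.eye(3)-np.outer(d,d);A+=Q;b+=Q@e
    x=np.linalg.solve(A,b); return x,[np.linalg.norm(np.cross(x-e,d)) for e,d in rs]
E
python3 - <<'E'
from h import *
np.set_printoptions(precision=4,suppress=True)
for n in ("top","scene"):
    c=cam(n)
    for l in ("clip","clip_grip","post_tab","slice_blue","slice_blue_mid","start","start_top","clip_pads","jar","wire_shelf","cup_a","clip_jaw"):
        try: ms=ctrl.masks_of(n,l)
        except Exception as ex: print(n,l,ex); continue
        for i,m in enumerate(ms[:4]):
            px=m['pixels']; ys,xs=np.nonzero(px); 
            np.save(f"pics/m_{n}_{l}_{i}.npy",px)
            print(n,l,round(m['score'],2),m['extent'],xs.mean().round(1),ys.mean().round(1),len(xs))
E
```

```text
top clip 0.68 [140.0, 267.4, 181.0, 297.0] 160.7 282.0 480
top clip_grip 0.96 [142.5, 268.1, 182.0, 294.3] 162.1 282.1 467
top post_tab 0.65 [163.7, 259.7, 209.4, 304.6] 187.6 283.4 1018
top slice_blue 0.79 [396.2, 175.1, 408.6, 219.1] 401.9 196.4 388
top slice_blue_mid 0.66 [396.1, 175.5, 408.1, 221.6] 401.9 196.5 408
top start 0.46 [459.7, 287.2, 477.4, 301.6] 468.9 293.2 163
top start 0.45 [397.7, 173.9, 408.4, 217.8] 401.8 195.9 409
top start 0.43 [292.5, 151.1, 317.6, 179.3] 303.2 163.4 517
top start_top 0.64 [293.3, 150.9, 318.2, 179.6] 302.4 163.2 505
top start_top 0.62 [462.1, 288.5, 478.6, 299.8] 468.5 292.9 141
top clip_pads 0.74 [142.8, 272.5, 186.8, 290.0] 161.0 282.6 426
top jar 0.8 [176.7, 313.4, 220.0, 343.7] 195.4 328.4 944
top jar 0.57 [143.2, 271.1, 181.8, 293.6] 162.6 281.6 432
top jar 0.53 [459.0, 283.1, 475.8, 298.7] 468.5 293.1 153
top wire_shelf 0.71 [173.0, 93.6, 494.6, 221.9] 332.1 149.8 10713
top cup_a 0.9 [367.1, 258.5, 400.8, 285.9] 385.7 271.8 769
top cup_a 0.83 [291.4, 151.6, 316.1, 178.7] 303.0 162.9 549
top cup_a 0.74 [253.1, 251.6, 284.1, 279.5] 268.0
[... 592 characters left out ...]
3 716
scene start 0.66 [293.6, 167.0, 302.5, 175.8] 297.6 171.1 76
scene start 0.38 [450.5, 284.6, 488.2, 332.3] 464.6 308.1 542
scene start_top 0.59 [452.8, 285.1, 483.6, 325.2] 464.3 307.9 397
scene clip_pads 0.78 [452.1, 284.2, 484.7, 334.0] 462.7 307.9 457
scene jar 0.82 [458.7, 269.3, 493.8, 315.5] 476.2 290.0 999
scene wire_shelf 0.92 [152.6, 169.9, 400.9, 428.5] 284.8 283.1 6635
scene cup_a 0.9 [270.7, 296.4, 295.7, 330.9] 282.3 312.9 599
scene cup_a 0.8 [373.7, 267.0, 401.8, 303.7] 384.7 283.9 761
scene cup_a 0.76 [309.4, 213.8, 337.4, 238.7] 321.9 221.7 589
scene cup_a 0.68 [431.8, 316.7, 476.7, 362.2] 455.5 339.2 1169
scene clip_jaw 0.64 [467.5, 297.7, 484.4, 319.9] 476.6 307.6 123
```

```bash
python3 - <<'E'
import cv2
t=cv2.imread("pics/top0.png"); s=cv2.imread("pics/scene0.png")
cv2.imwrite("pics/c1.png",cv2.resize(t[240:360,120:240],None,fx=5,fy=5,interpolation=cv2.INTER_CUBIC))
cv2.imwrite("pics/c2.png",cv2.resize(s[250:370,410:530],None,fx=5,fy=5,interpolation=cv2.INTER_CUBIC))
a=cv2.resize(t[150:240,230:430],None,fx=4,fy=4,interpolation=cv2.INTER_CUBIC)
cv2.imwrite("pics/c3.png",a)
cv2.imwrite("pics/c4.png",cv2.resize(s[190:320,210:370],None,fx=4.5,fy=4.5,interpolation=cv2.INTER_CUBIC))
E
```

```text
(no output)
```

View pics/c1.png

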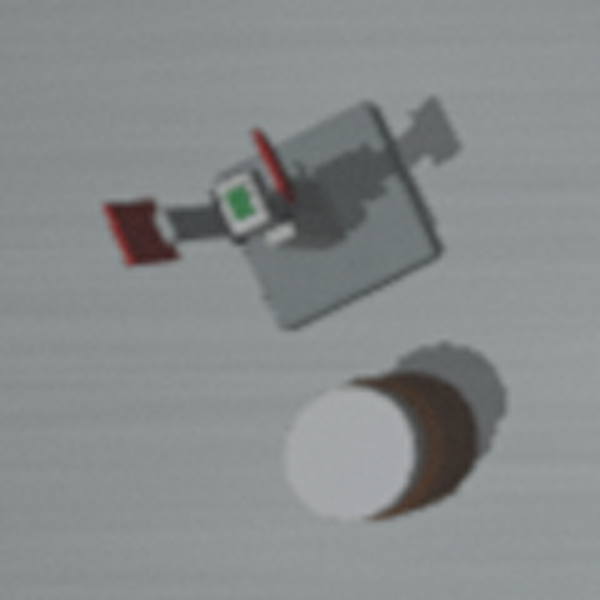

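View pics/c2.png

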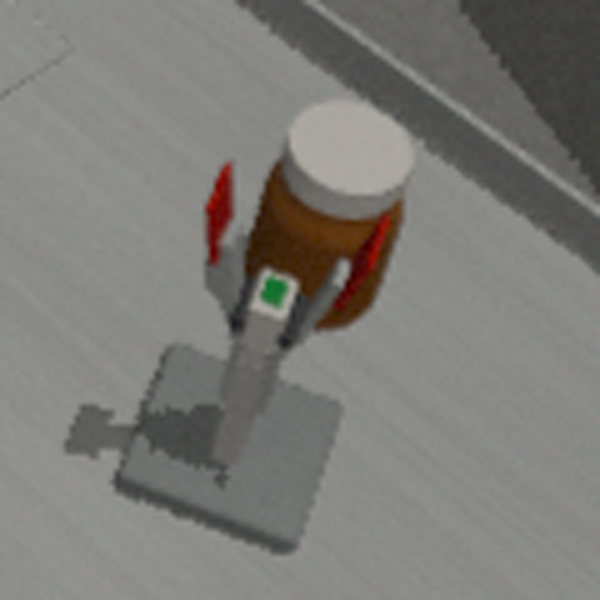

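View pics/c3.png

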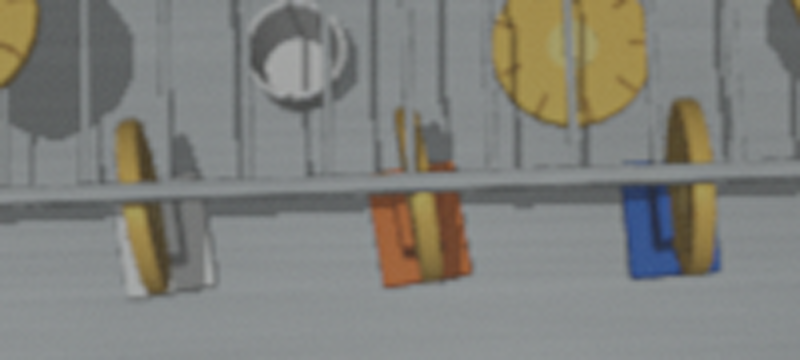

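View pics/c4.png

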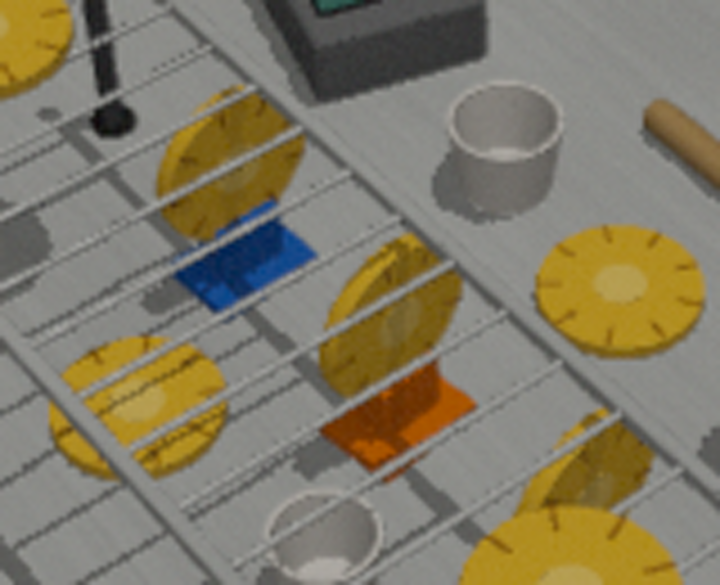

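```bash
python3 - <<'E'
from h import *
np.set_printoptions(precision=4,suppress=True)
T=cv2.imread("pics/top0.png")[:,:,::-1].astype(int); S=cv2.imread("pics/scene0.png")[:,:,::-1].astype(int)
ct,cs=cam("top"),cam("scene")
print("top axes",ct[4]); 
def comps(im,mask,box,mn=4):
    x0,y0,x1,y1=box; m=np.zeros(im.shape[:2],np.uint8); m[y0:y1,x0:x1]=mask[y0:y1,x0:x1]
    n,l,st,ce=cv2.connectedComponentsWithStats(m)
    return [(ce[i],st[i]) for i in range(1,n) if st[i][4]>=mn]
red=lambda im:(im[...,0]>1.9*im[...,1])&(im[...,0]>60)&(im[...,0]>2.2*im[...,2])&(im[...,1]<im[...,2]*1.6)
grn=lambda im:(im[...,1]>1.4*im[...,0])&(im[...,1]>60)
for nm,im,b in (("top",T,(130,255,190,300)),("scene",S,(440,270,500,340))):
    print(nm,"red",comps(im,red(im),b)); print(nm,"grn",comps(im,grn(im),b))
# foot corners top at z=.012
f=lambda x,y:(120+x/5-.4,240+y/5-.4)
for p in ((372,100),(441,252),(290,330)): print("foot",onz(ct,f(*p),.012))
g=lambda x,y:(410+x/5-.4,250+y/5-.4)
for p in ((170,345),(343,405),(296,545),(115,485)): print("footS",onz(cs,g(*p),.012))
print("scene R",cs[4])
for nm,a,b in (("btn",np.array([468.9,293.2]),np.array([297.6,171.1])),("slice",np.array([401.9,196.4]),np.array([260.,227.])),("jar",(195.4,328.4),(476.2,290.))):
    print(nm,tri([ray(ct,a),ray(cs,b)]))
E
```

```text
top axes [[-0.0184 -0.9888  0.148 ]
 [-0.9995  0.0218  0.0214]
 [-0.0243 -0.1475 -0.9888]]
top red [(array([173.5, 271.5]), array([172, 269,   4,   6,   6], dtype=int32)), (array([143.7143, 286.4286]), array([143, 284,   3,   6,   7], dtype=int32))]
top grn [(array([167.5263, 280.1579]), array([166, 278,   4,   6,  19], dtype=int32))]
scene red [(array([453.9259, 290.3704]), array([452, 283,   4,  15,  27], dtype=int32)), (array([452.75, 300.5 ]), array([452, 299,   2,   4,   4], dtype=int32)), (array([481.1667, 302.4167]), array([480, 300,   3,   5,  12], dtype=int32))]
scene grn [(array([464.2381, 307.7143]), array([462, 305,   5,   6,  21], dtype=int32))]
foot [0.5172 0.2739 0.012 ]
foot [0.4558 0.2447 0.012 ]
foot [0.4261 0.3046 0.012 ]
footS [0.4554 0.2462 0.012 ]
footS [0.4244 0.3077 0.012 ]
footS [0.4869 0.3378 0.012 ]
footS [0.5201 0.2777 0.012 ]
scene R [[-0.781   0.4402 -0.4429]
 [ 0.6245  0.5492 -0.5553]
 [-0.0012 -0.7103 -0.7039]]
btn (array([ 0.4392, -0.257 ,  0.0652]), [np.float64(0.00013942141760203995), np.float64(0.00013942141760193863)])
slice (array([ 0.6243, -0.1407,  0.0739]), [np.float64(0.0011146574437100336), np.float64(0.00111465744371003)])
jar (array([0.3826, 0.2558, 0.0541]), [np.float64(0.0008866617514583697), np.float64(0.0008866617514584406)])
```

```bash
cat > fit.py <<'E'
from h import *
from scipy.optimize import minimize
np.set_printoptions(precision=4,suppress=True)
T=cv2.imread("pics/top0.png"); S=cv2.imread("pics/scene0.png")
cams={"top":cam("top"),"scene":cam("scene")}
boxes={"top":(385,165,425,225),"scene":(238,200,290,252)}
K=8
def ym(im):
    h=cv2.cvtColor(im,cv2.COLOR_BGR2HSV); return ((h[...,0]>14)&(h[...,0]<34)&(h[...,1]>120)&(h[...,2]>50)).astype(np.uint8)
obs={}
for n,im in (("top",T),("scene",S)):
    x0,y0,x1,y1=boxes[n]; m=ym(im)[y0:y1,x0:x1]
    nn,l,st,_=cv2.connectedComponentsWithStats(cv2.dilate(m,np.ones((1,1),np.uint8)))
    up=cv2.resize(im[y0:y1,x0:x1],None,fx=K,fy=K,interpolation=cv2.INTER_LINEAR)
    mm=cv2.morphologyEx(ym(up),cv2.MORPH_CLOSE,np.ones((5*K//1,)*2,np.uint8)) 
    nn,l,st,_=cv2.connectedComponentsWithStats(mm); i=1+np.argmax(st[1:,4]); obs[n]=(l==i)
a=np.linspace(0,2*np.pi,60,endpoint=False)
def pts(p):
    x,y,yaw,z=p; c,s=np.cos(yaw),np.sin(yaw)
    out=[]
    for d in (-.005,.005):
        lx=.042*np.cos(a); out.append(np.c_[x+c*lx-s*d,y+s*lx+c*d,z+.042*np.sin(a)])
    return np.vstack(out)
def ren(n,p):
    x0,y0,x1,y1=boxes[n]; u=(proj(cams[n],pts(p))-[x0,y0]+.5)*K-.5
    m=np.zeros(obs[n].shape,np.uint8); cv2.fillConvexPoly(m,cv2.convexHull(u.astype(np.float32)).round().astype(np.int32),1); return m>0
def cost(p,names=("top","scene")):
    c=0
    for n in names:
        m=ren(n,p); c+=1-(m&obs[n]).sum()/(m|obs[n]).sum()
    return c
if __name__=="__main__":
    for names in (("top","scene"),("top",),("scene",)):
        best=None
        for y0 in (-.2,-.05,.1,.2):
            for zz in (.075,):
                s=np.array([.624,-.141,y0])
                r=minimize(lambda q:cost([*q,zz],names),s,method="Nelder-Mead",options=dict(initial_simplex=s+np.array([[0,0,0],[.01,0,0],[0,.01,0],[0,0,.2]]),xatol=1e-5,fatol=1e-5))
                if best is None or r.fun<best.fun: best=r
        print(names,best.x,np.degrees(best.x[2]),best.fun)
        if len(names)==2: P=[*best.x,.075]
    ims=[]
    for n,im in (("top",T),("scene",S)):
        x0,y0,x1,y1=boxes[n]; up=cv2.resize(im[y0:y1,x0:x1],None,fx=K,fy=K)
        for m,c in ((obs[n],(255,255,0)),(ren(n,P),(0,0,255))):
            cs,_=cv2.findContours(m.astype(np.uint8),cv2.RETR_EXTERNAL,cv2.CHAIN_APPROX_NONE); cv2.drawContours(up,cs,-1,c,1)
        ims.append(cv2.copyMakeBorder(up,0,480-up.shape[0],0,0,cv2.BORDER_CONSTANT))
    cv2.imwrite("pics/fit1.png",np.hstack(ims))
E
python3 fit.py
python3 - <<'E'
from h import *
np.set_printoptions(precision=4,suppress=True)
ct,cs=cam("top"),cam("scene")
print("label",tri([ray(ct,(167.53,280.16)),ray(cs,(464.24,307.7))]))
o=ctrl.get_obs(); M=R.from_rotvec(o['tool_rot']).as_matrix(); print("tool axes cols",M)
# predicted handles from post model
for yaw in (25,26,27):
  c,s=np.cos(np.radians(yaw)),np.sin(np.radians(yaw)); X=np.array([c,s,0]);Y=np.array([-s,c,0]);Z=np.array([0,0,1])
  P=np.array([.4715,.291,.063])
  for sg in (-1,1):
    q=[P+Z*(.089+dz)+Y*sg*(.026+dz*.17)+X*dx for dz,dx in ((-.015,-.012),(-.015,.012),(.015,.012),(.015,-.012))]
    print(yaw,sg,proj(ct,q).round(0).tolist(),proj(cs,q).round(0).tolist())
E
```

```text
('top', 'scene') [ 0.6212 -0.143   0.1303] 7.465326419060506 0.9698312800865168
('top',) [ 0.5816 -0.1354 -0.3034] -17.38201046233683 0.5918752664595894
('scene',) [ 0.6214 -0.1428  0.1375] 7.880471756618869 0.17542509527997652
label (array([0.472 , 0.2916, 0.1066]), [np.float64(8.924999719074965e-06), np.float64(8.924999719034467e-06)])
tool axes cols [[ 0.9435 -0.      0.3314]
 [-0.3314  0.      0.9435]
 [-0.     -1.      0.    ]]
25 -1 [[177.0, 280.0], [171.0, 267.0], [168.0, 265.0], [173.0, 278.0]] [[456.0, 287.0], [452.0, 297.0], [452.0, 285.0], [456.0, 275.0]]
25 1 [[152.0, 292.0], [146.0, 279.0], [136.0, 280.0], [142.0, 293.0]] [[482.0, 296.0], [479.0, 306.0], [485.0, 296.0], [489.0, 286.0]]
26 -1 [[177.0, 280.0], [171.0, 267.0], [167.0, 265.0], [173.0, 277.0]] [[456.0, 287.0], [452.0, 297.0], [452.0, 285.0], [456.0, 275.0]]
26 1 [[152.0, 292.0], [146.0, 280.0], [136.0, 280.0], [142.0, 293.0]] [[482.0, 296.0], [479.0, 306.0], [485.0, 296.0], [489.0, 286.0]]
27 -1 [[177.0, 279.0], [171.0, 267.0], [167.0, 264.0], [173.0, 277.0]] [[456.0, 288.0], [452.0, 297.0], [452.0, 285.0], [456.0, 276.0]]
27 1 [[152.0, 292.0], [146.0, 280.0], [136.0, 281.0], [142.0, 293.0]] [[482.0, 296.0], [479.0, 306.0], [486.0, 296.0], [489.0, 286.0]]
```

View pics/fit1.png

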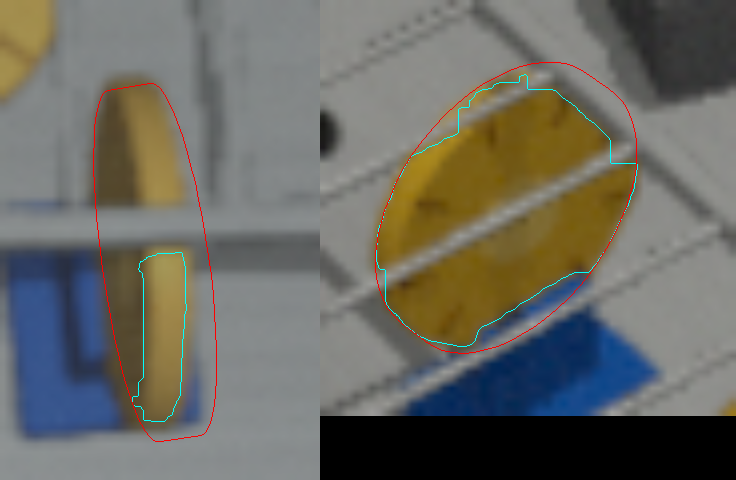

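```bash
cat > fit2.py <<'E'
import fit; from fit import *
def ym2(im):
    h=cv2.cvtColor(im,cv2.COLOR_BGR2HSV); return ((h[...,0]>10)&(h[...,0]<38)&(h[...,1]>85)&(h[...,2]>35)).astype(np.uint8)
ign={}
for n,im in (("top",T),("scene",S)):
    x0,y0,x1,y1=boxes[n]; up=cv2.resize(im[y0:y1,x0:x1],None,fx=K,fy=K,interpolation=cv2.INTER_LINEAR)
    m=cv2.morphologyEx(ym2(up),cv2.MORPH_OPEN,np.ones((5,5),np.uint8)); 
    g=np.zeros(m.shape,np.uint8)
    if n=="top": m[:, :75]=0; m[:60]=0; g[195:258]=1
    else:
        for a_,b_,w in (((50,290),(330,148),34),((70,165),(260,65),34)): cv2.line(g,a_,b_,1,w)
        cv2.fillPoly(g,[np.array([(140,360),(160,335),(290,255),(340,260),(340,400),(140,400)])],1)
    obs[n]=m>0; ign[n]=g>0
def cost(p,names=("top","scene")):
    c=0
    for n in names:
        m=ren(n,p); k=~ign[n]; c+=((m^obs[n])&k).sum()/(m&k).sum()
    return c
for names in (("top","scene"),("top",),("scene",)):
    best=None
    for y0 in (-.2,-.05,.1,.2):
        s=np.array([.624,-.141,y0])
        r=minimize(lambda q:cost([*q,.075],names),s,method="Nelder-Mead",options=dict(initial_simplex=s+np.array([[0,0,0],[.01,0,0],[0,.01,0],[0,0,.2]]),xatol=1e-5,fatol=1e-5))
        if best is None or r.fun<best.fun: best=r
    print(names,best.x,np.degrees(best.x[2]),best.fun)
    if len(names)==2: P=[*best.x,.075]
ims=[]
for n,im in (("top",T),("scene",S)):
    x0,y0,x1,y1=boxes[n]; up=cv2.resize(im[y0:y1,x0:x1],None,fx=K,fy=K); up[ign[n]]=up[ign[n]]//2
    for m,c in ((obs[n],(255,255,0)),(ren(n,P),(0,0,255))):
        cs,_=cv2.findContours(m.astype(np.uint8),cv2.RETR_EXTERNAL,cv2.CHAIN_APPROX_NONE); cv2.drawContours(up,cs,-1,c,1)
    ims.append(cv2.copyMakeBorder(up,0,480-up.shape[0],0,0,cv2.BORDER_CONSTANT))
cv2.imwrite("pics/fit2.png",np.hstack(ims))
c,s=np.cos(np.radians(26)),np.sin(np.radians(26)); X=np.array([c,s,0]);Y=np.array([-s,c,0]);Z=np.array([0,0,1])
P=np.array([.472,.2915,.047])
for sg in (-1,1):
    q=[P+Z*(.089+dz)+Y*sg*(.026+dz*.17)+X*dx for dz,dx in ((-.015,-.012),(-.015,.012),(.015,.012),(.015,-.012))]
    print(sg,proj(cams["top"],q).round(0).tolist(),proj(cams["scene"],q).round(0).tolist())
E
python3 fit2.py
```

```text
('top', 'scene') [ 0.6223 -0.1416  0.0472] 2.7065394757774466 0.3490850722531419
('top',) [ 0.6235 -0.1402  0.0007] 0.03884497793738099 0.19830494528100057
('scene',) [ 0.6219 -0.1424  0.1077] 6.171915462923373 0.1018569998888024
-1 [[179.0, 280.0], [174.0, 268.0], [170.0, 265.0], [176.0, 278.0]] [[455.0, 293.0], [451.0, 303.0], [451.0, 291.0], [455.0, 282.0]]
1 [[155.0, 292.0], [150.0, 280.0], [140.0, 280.0], [146.0, 293.0]] [[480.0, 302.0], [477.0, 312.0], [484.0, 302.0], [487.0, 292.0]]
```

View pics/fit2.png

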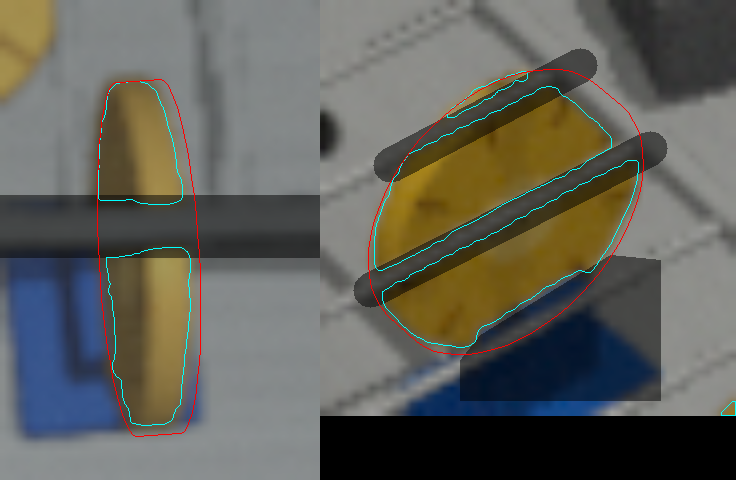

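```bash
cat >> h.py <<'E'
def tool(yaw,th):
    """approach tilted th deg toward azimuth yaw (clip x axis), tool z = clip y"""
    y,t=np.radians(yaw),np.radians(th); X=np.array([np.cos(y),np.sin(y),0]); Z=np.array([-np.sin(y),np.cos(y),0])
    A=np.sin(t)*X-np.cos(t)*np.array([0,0,1]); return np.c_[np.cross(A,Z),A,Z]
def plan(p1,M1,n,o=None,p0=None,M0=None):
    if p0 is None:
        o=o or ctrl.get_obs(); p0=o['tool_pos']; M0=R.from_rotvec(o['tool_rot']).as_matrix()
    w=R.from_matrix(M0.T@M1).as_rotvec(); d=np.asarray(p1)-p0
    dp=[];dr=[]
    for i in range(n):
        Mi=M0@R.from_rotvec(w*i/n).as_matrix(); dp.append((Mi.T@d/n).round(4).tolist()); dr.append(np.degrees(w/n).round(2).tolist())
    print("n",n,"dist",np.linalg.norm(d).round(4),"per",np.linalg.norm(d/n).round(4),"ang",np.degrees(np.linalg.norm(w)).round(2)); print(dp);print(dr)
def st():
    np.set_printoptions(precision=4,suppress=True)
    o=ctrl.get_obs(); M=R.from_rotvec(o['tool_rot']).as_matrix()
    print("t",round(o['t'],3),"tcp",o['tool_pos'],"y",M[:,1],"z",M[:,2],"F",o['contact_force'].round(1),"open",round(o['opening'],4),"q",o['q'].round(2)); return o
E
python3 - <<'E'
from h import *
o=st(); plan([.472,.2915,.215],tool(26,0),9)
E
```

```text
t 1.35 tcp [0.2071 0.5897 0.2453] y [-0.  0. -1.] z [0.3314 0.9435 0.    ] F [-0.3 -0.4  0.7] open 0.0852 q [ 1.11  0.05  1.61  0.    1.48 -0.12]
n 9 dist 0.4 per 0.0444 ang 45.35
[[0.0387, 0.0034, -0.0215], [0.0367, 0.0034, -0.0248], [0.0344, 0.0034, -0.028], [0.0318, 0.0034, -0.0309], [0.029, 0.0034, -0.0335], [0.0259, 0.0034, -0.036], [0.0226, 0.0034, -0.0381], [0.0192, 0.0034, -0.0399], [0.0156, 0.0034, -0.0415]]
[[-0.0, -5.04, -0.0], [-0.0, -5.04, -0.0], [-0.0, -5.04, -0.0], [-0.0, -5.04, -0.0], [-0.0, -5.04, -0.0], [-0.0, -5.04, -0.0], [-0.0, -5.04, -0.0], [-0.0, -5.04, -0.0], [-0.0, -5.04, -0.0]]
```

Emit:
{"api": "servo_tool", "payload": {
  "delta_pos": [
    [0.039,0.003,-0.021],
    [0.037,0.003,-0.025],
    [0.034,0.003,-0.028],
    [0.032,0.003,-0.031],
    [0.029,0.003,-0.034]
  ],
  "dr": [
    [0,-5,0],
    [0,-5,0],
    [0,-5,0],
    [0,-5,0],
    [0,-5,0]
  ],
  "grip": [1,1,1,1,1],
  "grip_force": 35
}}

```text
t: 1.98
tool_pos: [0.358, 0.4221, 0.2306]
tool_rot: [-1.567, -0.095, 0.092]
contact_force: [-0.0, 1.3, 0.0]
opening: 0.0853
```

```bash
python3 - <<'E'
from h import *
plan([.472,.2915,.215],tool(26,0),4)
E
```

```text
n 4 dist 0.1741 per 0.0435 ang 19.18
[[0.0244, 0.0039, -0.0358], [0.0213, 0.0039, -0.0377], [0.0181, 0.0039, -0.0394], [0.0148, 0.0039, -0.0408]]
[[-0.02, -4.79, 0.03], [-0.02, -4.79, 0.03], [-0.02, -4.79, 0.03], [-0.02, -4.79, 0.03]]
```

Emit:
{"api": "servo_tool", "payload": {
  "delta_pos": [
    [0.0245,0.004,-0.036],
    [0.021,0.004,-0.038],
    [0.018,0.004,-0.039],
    [0.015,0.004,-0.041],
    [0,0,0]
  ],
  "dr": [
    [0,-4.8,0],
    [0,-4.8,0],
    [0,-4.8,0],
    [0,-4.8,0],
    [0,0,0]
  ],
  "grip": [1,1,1,1,1]
}}

```text
t: 2.6
tool_pos: [0.4774, 0.285, 0.2147]
tool_rot: [-1.538, -0.365, 0.359]
contact_force: [0.1, -0.7, -0.3]
opening: 0.0859
```

```bash
python3 - <<'E'
from h import *
st(); plan([.472,.2915,.215],tool(26,0),1)
c=cam("wrist"); im=ctrl.get_image("wrist"); 
c2,s=np.cos(np.radians(26)),np.sin(np.radians(26)); X=np.array([c2,s,0]);Y=np.array([-s,c2,0]);Z=np.array([0,0,1]); P=np.array([.472,.2915,.047])
im=im[:,:,::-1].copy()
for sg in (-1,1):
    q=[P+Z*(.089+dz)+Y*sg*(.026+dz*.085)+X*dx for dz,dx in ((-.015,-.012),(-.015,.012),(.015,.012),(.015,-.012))]
    cv2.polylines(im,[proj(c,q).round().astype(np.int32)],True,(0,255,0),1)
q=[P+Z*(.056)+Y*dy+X*dx for dy,dx in ((-.007,-.01),(-.007,.01),(.007,.01),(.007,-.01))]
cv2.polylines(im,[proj(c,q).round().astype(np.int32)],True,(255,255,0),1)
cv2.imwrite("pics/w1.png",im)
E
```

```text
t 2.6 tcp [0.4774 0.285  0.2147] y [ 0.0034  0.0029 -1.    ] z [-0.4455  0.8953  0.0011] F [ 0.1 -0.7 -0.3] open 0.0859 q [ 0.4  -0.09  1.81  0.    1.42 -1.63]
n 1 dist 0.0085 per 0.0085 ang 0.52
[[-0.002, -0.0003, 0.0082]]
[[-0.06, 0.46, 0.25]]
```

View pics/w1.png

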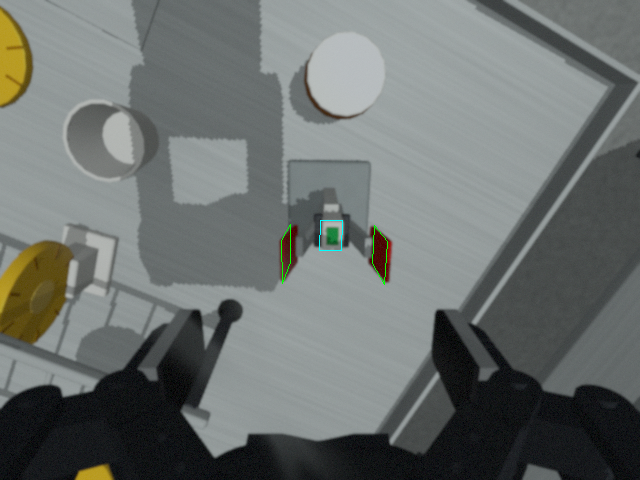

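Emit:
{"api": "servo_tool", "payload": {
  "delta_pos": [
    [-0.002,0,0.0082],
    [0,0.02,0],
    [0,0.015,0],
    [0,0,0]
  ],
  "dr": [
    [0,0.45,0.25],
    [0,0,0],
    [0,0,0],
    [0,0,0]
  ],
  "grip": [1,1,1,1]
}}

```text
t: 3.15
tool_pos: [0.4682, 0.2955, 0.1767]
tool_rot: [-1.539, -0.357, 0.361]
contact_force: [-0.4, -0.5, 0.4]
opening: 0.0852
```

```bash
python3 - <<'E'
from h import *
st(); plan([.472,.2913,.131],tool(26,0),4)
E
```

```text
t 3.15 tcp [0.4682 0.2955 0.1767] y [-0.0026  0.0015 -1.    ] z [-0.4423  0.8969  0.0025] F [-0.4 -0.5  0.4] open 0.0852 q [ 0.43 -0.06  1.85  0.    1.36 -1.6 ]
n 4 dist 0.046 per 0.0115 ang 0.31
[[0.0004, 0.0114, -0.0014], [0.0004, 0.0114, -0.0014], [0.0004, 0.0114, -0.0014], [0.0004, 0.0114, -0.0014]]
[[-0.04, 0.06, -0.02], [-0.04, 0.06, -0.02], [-0.04, 0.06, -0.02], [-0.04, 0.06, -0.02]]
```

Emit:
{"api": "servo_tool", "payload": {
  "delta_pos": [
    [0.0005,0,-0.005],
    [0,0,0]
  ],
  "dr": [
    [0,0.2,0],
    [0,0,0]
  ],
  "grip": [1,1]
}}

```text
t: 3.4
tool_pos: [0.4709, 0.2911, 0.1766]
tool_rot: [-1.539, -0.355, 0.358]
contact_force: [0.3, -0.0, 0.3]
opening: 0.0853
```

```bash
python3 - <<'E'
from h import *
st(); plan([.472,.2913,.131],tool(26,0),3)
E
```

```text
t 3.4 tcp [0.4709 0.2911 0.1766] y [-0.0027  0.0013 -1.    ] z [-0.4394  0.8983  0.0023] F [ 0.3 -0.   0.3] open 0.0853 q [ 0.42 -0.06  1.85  0.    1.36 -1.61]
n 3 dist 0.0456 per 0.0152 ang 0.18
[[0.0004, 0.0152, -0.0001], [0.0004, 0.0152, -0.0001], [0.0004, 0.0152, -0.0001]]
[[-0.04, 0.02, -0.03], [-0.04, 0.02, -0.03], [-0.04, 0.02, -0.03]]
```

Emit:
{"api": "servo_tool", "payload": {
  "delta_pos": [
    [0.001,0.017,0],
    [0,0.016,0],
    [0,0.013,0],
    [0,0,0]
  ],
  "dr": [
    [0,0,0],
    [0,0,0],
    [0,0,0],
    [0,0,0]
  ],
  "grip": [1,1,1,1]
}}

```text
t: 3.9
tool_pos: [0.4716, 0.2913, 0.1269]
tool_rot: [-1.539, -0.354, 0.359]
contact_force: [0.1, 0.1, -0.0]
opening: 0.0851
```

```bash
python3 - <<'E'
from h import *
st(); plan([.472,.2913,.131],tool(26,0),1)
cv2.imwrite("pics/w2.png",ctrl.get_image("wrist")[:,:,::-1])
E
```

```text
t 3.9 tcp [0.4716 0.2913 0.1269] y [-0.0034  0.0011 -1.    ] z [-0.4388  0.8986  0.0025] F [ 0.1  0.1 -0. ] open 0.0851 q [ 0.42 -0.01  1.88  0.    1.27 -1.61]
n 1 dist 0.0041 per 0.0041 ang 0.21
[[0.0003, -0.0041, -0.0001]]
[[-0.14, 0.03, -0.14]]
```

View pics/w2.png

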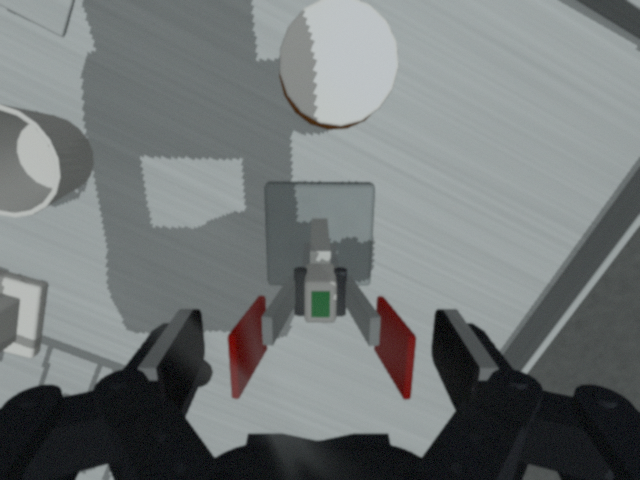

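Emit:
{"api": "servo_tool", "payload": {
  "delta_pos": [
    [0,-0.003,0],
    [0,0,0],
    [0,0,0],
    [0,0,0],
    [0,0,0]
  ],
  "dr": [
    [0,0,0],
    [0,0,0],
    [0,0,0],
    [0,0,0],
    [0,0,0]
  ],
  "grip": [1,0.3,0.3,0.3,0.3],
  "grip_force": 35
}}

```text
t: 4.58
tool_pos: [0.4743, 0.2929, 0.1353]
tool_rot: [-1.537, -0.36, 0.352]
contact_force: [-1.0, -0.1, -1.0]
opening: 0.0344
```

Emit:
{"api": "servo_tool", "payload": {
  "delta_pos": [
    [0,0,0],
    [0,0,0],
    [0,0,0]
  ],
  "dr": [
    [0,0,0],
    [0,0,0],
    [0,0,0]
  ],
  "grip": [0.3,0.3,0.3]
}}

```text
t: 4.95
tool_pos: [0.474, 0.2927, 0.1348]
tool_rot: [-1.537, -0.359, 0.353]
contact_force: [0.3, -0.2, 1.1]
opening: 0.0343
```

```bash
python3 - <<'E'
from h import *
st(); 
cv2.imwrite("pics/w3.png",ctrl.get_image("wrist")[:,:,::-1])
E
```

```text
t 4.95 tcp [0.474  0.2927 0.1348] y [ 0.0031  0.0046 -1.    ] z [-0.4389  0.8985  0.0028] F [ 0.3 -0.2  1.1] open 0.0343 q [ 0.42 -0.02  1.87  0.    1.28 -1.61]
```

View pics/w3.png

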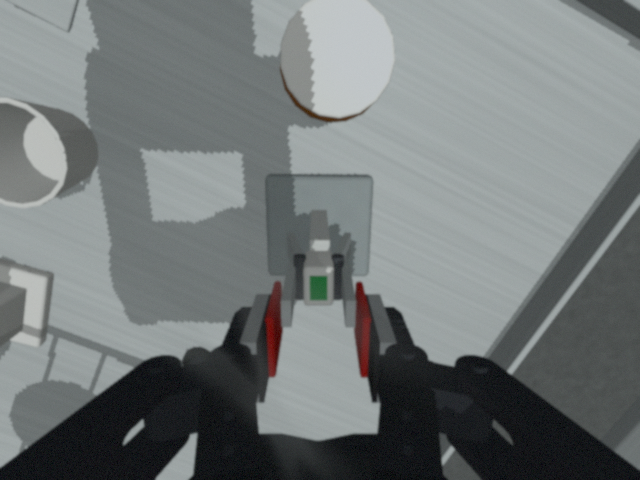

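Emit:
{"api": "servo_tool", "payload": {
  "delta_pos": [
    [0,-0.01,0],
    [0,-0.02,0],
    [0,-0.025,0],
    [0,-0.025,0],
    [0,0,0]
  ],
  "dr": [
    [0,0,0],
    [0,0,0],
    [0,0,0],
    [0,0,0],
    [0,0,0]
  ],
  "grip": [0.3,0.3,0.3,0.3,0.3]
}}

```text
t: 5.62
tool_pos: [0.4743, 0.2925, 0.2216]
tool_rot: [-1.537, -0.362, 0.351]
contact_force: [-0.6, 0.3, -0.7]
opening: 0.0346
```

```bash
python3 - <<'E'
from h import *
st(); 
cv2.imwrite("pics/w4.png",ctrl.get_image("wrist")[:,:,::-1])
cv2.imwrite("pics/s4.png",cv2.resize(ctrl.get_image("scene")[200:380,380:600,::-1],None,fx=3,fy=3))
E
```

```text
t 5.625 tcp [0.4743 0.2925 0.2216] y [ 0.0058  0.0057 -1.    ] z [-0.4389  0.8985  0.0025] F [-0.6  0.3 -0.7] open 0.0346 q [ 0.42 -0.1   1.8   0.    1.43 -1.61]
```

View pics/w4.png

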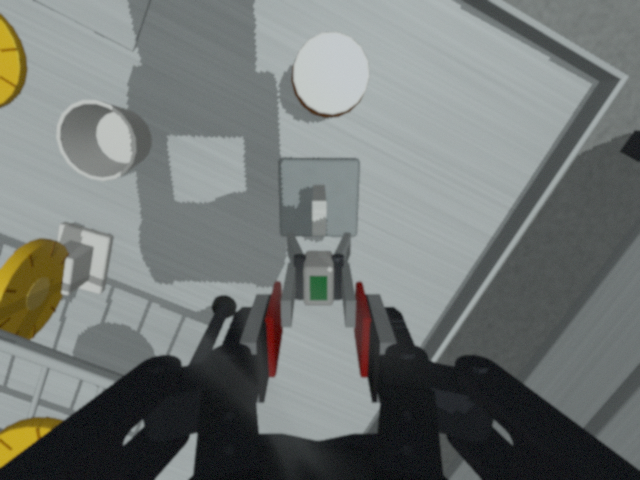

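View pics/s4.png

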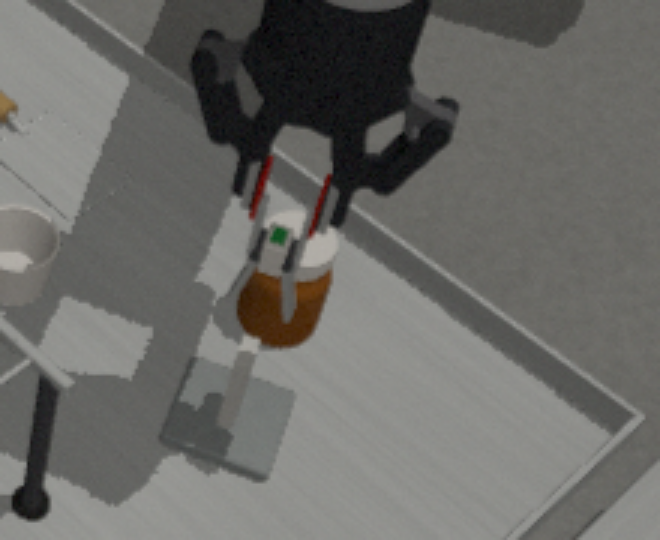

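```bash
python3 - <<'E'
from h import *
plan([.460,-.150,.225],tool(5,40),10)
E
```

```text
n 10 dist 0.4421 per 0.0442 ang 44.9
[[-0.0205, -0.0008, -0.0391], [-0.0191, -0.0017, -0.0398], [-0.0175, -0.0024, -0.0405], [-0.0159, -0.003, -0.0411], [-0.0142, -0.0035, -0.0417], [-0.0125, -0.0039, -0.0422], [-0.0107, -0.0041, -0.0427], [-0.0089, -0.0042, -0.0431], [-0.0071, -0.0042, -0.0434], [-0.0053, -0.0041, -0.0437]]
[[-0.75, 2.01, -3.94], [-0.75, 2.01, -3.94], [-0.75, 2.01, -3.94], [-0.75, 2.01, -3.94], [-0.75, 2.01, -3.94], [-0.75, 2.01, -3.94], [-0.75, 2.01, -3.94], [-0.75, 2.01, -3.94], [-0.75, 2.01, -3.94], [-0.75, 2.01, -3.94]]
```

Emit:
{"api": "servo_tool", "payload": {
  "delta_pos": [
    [-0.0205,-0.001,-0.039],
    [-0.019,-0.002,-0.04],
    [-0.0175,-0.0025,-0.0405],
    [-0.016,-0.003,-0.041],
    [-0.014,-0.0035,-0.042]
  ],
  "dr": [
    [-0.8,2,-3.9],
    [-0.8,2,-3.9],
    [-0.8,2,-3.9],
    [-0.8,2,-3.9],
    [-0.8,2,-3.9]
  ],
  "grip": [0.3,0.3,0.3,0.3,0.3]
}}

```text
t: 6.35
tool_pos: [0.4634, 0.067, 0.2144]
tool_rot: [-1.532, -0.487, -0.055]
contact_force: [0.6, -1.9, -0.7]
opening: 0.0346
```

```bash
python3 - <<'E'
from h import *
st();plan([.460,-.150,.225],tool(5,40),5)
E
```

```text
t 6.35 tcp [0.4634 0.067  0.2144] y [ 0.3337  0.0578 -0.9409] z [-0.2689  0.9625 -0.0363] F [ 0.6 -1.9 -0.7] open 0.0346 q [-0.06 -0.58  2.21  0.08  1.18 -1.93]
n 5 dist 0.2173 per 0.0435 ang 22.81
[[-0.0114, -0.0047, -0.0417], [-0.0096, -0.005, -0.0421], [-0.0077, -0.005, -0.0425], [-0.0058, -0.005, -0.0428], [-0.0039, -0.0048, -0.043]]
[[-0.7, 2.06, -4.01], [-0.7, 2.06, -4.01], [-0.7, 2.06, -4.01], [-0.7, 2.06, -4.01], [-0.7, 2.06, -4.01]]
```

```bash
python3 - <<'E'
from h import *
plan([.505,-.150,.220],tool(5,38),5)
E
```

```text
n 5 dist 0.221 per 0.0442 ang 21.07
[[-0.0036, -0.0008, -0.0441], [-0.002, -0.0005, -0.0442], [-0.0004, -0.0, -0.0442], [0.0012, 0.0005, -0.0442], [0.0028, 0.0012, -0.0441]]
[[-0.66, 2.07, -3.61], [-0.66, 2.07, -3.61], [-0.66, 2.07, -3.61], [-0.66, 2.07, -3.61], [-0.66, 2.07, -3.61]]
```

Emit:
{"api": "servo_tool", "payload": {
  "delta_pos": [
    [-0.0035,-0.001,-0.044],
    [-0.002,-0.0005,-0.044],
    [0,0,-0.044],
    [0.001,0.0005,-0.044],
    [0.003,0.001,-0.04]
  ],
  "dr": [
    [-0.7,2.1,-3.6],
    [-0.7,2.1,-3.6],
    [-0.7,2.1,-3.6],
    [-0.7,2.1,-3.6],
    [-0.6,2,-3.6]
  ],
  "grip": [0.3,0.3,0.3,0.3,0.3]
}}

```text
t: 6.98
tool_pos: [0.4995, -0.1511, 0.212]
tool_rot: [-1.477, -0.575, -0.458]
contact_force: [0.1, -0.3, -0.9]
opening: 0.0346
```

```bash
python3 - <<'E'
from h import *
st();plan([.505,-.150,.215],tool(5,38),1)
E
```

```text
t 6.975 tcp [ 0.4995 -0.1511  0.212 ] y [ 0.6136  0.0517 -0.7879] z [-0.0789  0.9969  0.004 ] F [ 0.1 -0.3 -0.9] open 0.0346 q [-0.65 -0.55  2.26  0.52  0.98 -2.5 ]
n 1 dist 0.0063 per 0.0063 ang 0.53
[[0.0062, 0.0011, 0.0007]]
[[0.11, -0.52, 0.01]]
```

Emit:
{"api": "servo_tool", "payload": {
  "delta_pos": [
    [0.005,0.001,0.001],
    [0,0,0]
  ],
  "dr": [
    [0,-0.5,0],
    [0,0,0]
  ],
  "grip": [0.3,0.3]
}}

```text
t: 7.22
tool_pos: [0.5021, -0.1513, 0.2104]
tool_rot: [-1.479, -0.573, -0.452]
contact_force: [0.3, -0.6, -1.0]
opening: 0.0343
```

```bash
python3 - <<'E'
from h import *
o=st();plan([.505,-.150,.215],tool(5,38),1)
c=cam("wrist"); im=ctrl.get_image("wrist"); cv2.imwrite("pics/w5raw.png",im[:,:,::-1]); np.save("pics/w5cam.npy",np.array([c[0],c[1],c[2],*c[3],*c[4].ravel()]))
import fit
im=im[:,:,::-1].copy()
u=proj(c,fit.pts([.6225,-.1415,np.radians(5),.075]))
for k in (0,60): cv2.polylines(im,[u[k:k+60].round().astype(np.int32)],True,(0,255,0),1)
cv2.imwrite("pics/w5.png",im)
for n in("scene","top"): cv2.imwrite(f"pics/{n}5.png",ctrl.get_image(n)[:,:,::-1])
E
```

```text
t 7.225 tcp [ 0.5021 -0.1513  0.2104] y [ 0.609   0.0518 -0.7915] z [-0.0813  0.9967  0.0027] F [ 0.3 -0.6 -1. ] open 0.0343 q [-0.65 -0.54  2.26  0.52  0.97 -2.5 ]
n 1 dist 0.0055 per 0.0055 ang 0.49
[[0.0051, -0.0018, 0.0011]]
[[0.09, -0.36, -0.33]]
```

View pics/w5.png

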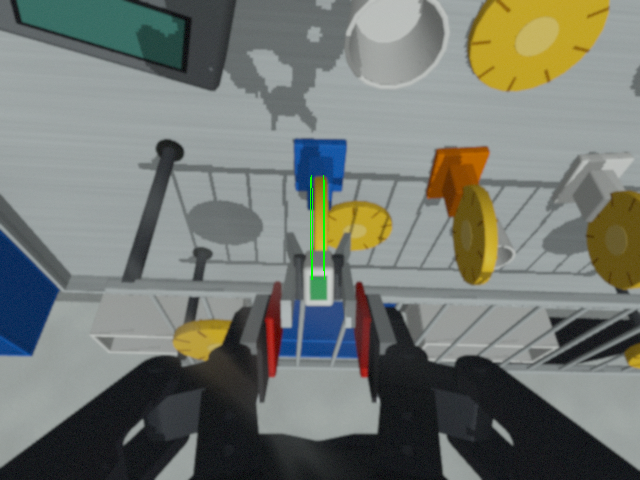

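View pics/scene5.png

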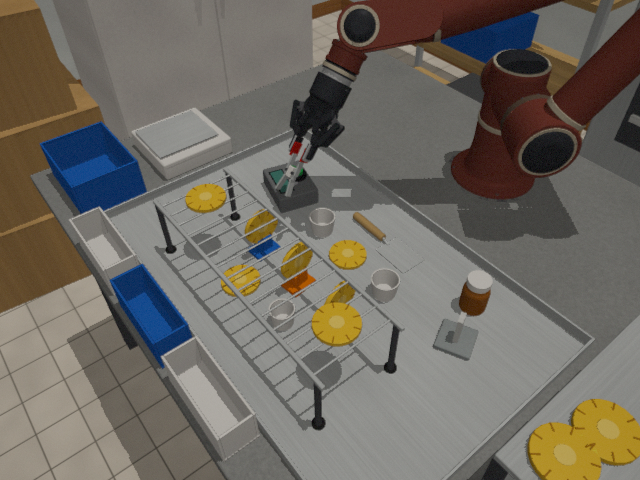

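Wrist view is nicely in line with the slice; enlarge the region around the slice at (320,210).

```bash
python3 - <<'E'
import cv2
a=cv2.imread("pics/w5raw.png")[130:310,270:370]; b=cv2.imread("pics/w5.png")[130:310,270:370]
import numpy as np
cv2.imwrite("pics/w5c.png",cv2.resize(np.hstack([a,b]),None,fx=3.3,fy=3.3,interpolation=cv2.INTER_CUBIC))
E
```

```text
(no output)
```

View pics/w5c.png

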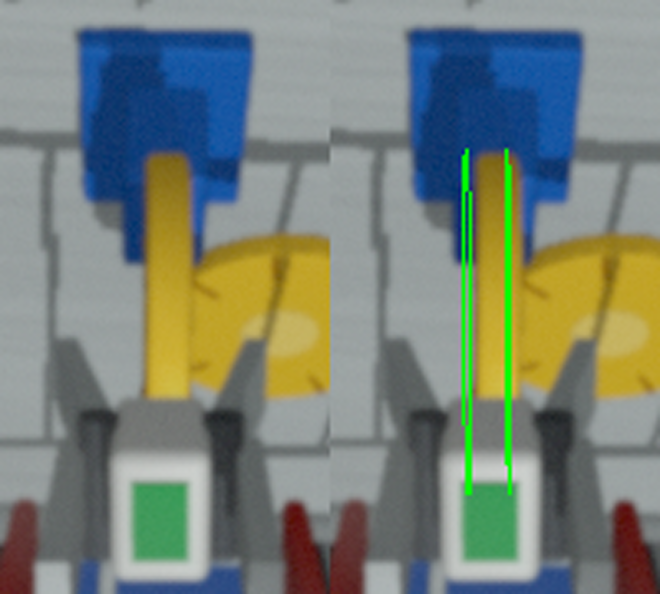

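```bash
cat > fitw.py <<'E'
from h import *; import fit
from scipy.optimize import least_squares
np.set_printoptions(precision=4,suppress=True)
v=np.load("pics/w5cam.npy"); c=(v[0],v[1],v[2],v[3:6],v[6:].reshape(3,3))
raw=cv2.imread("pics/w5raw.png"); h=cv2.cvtColor(raw,cv2.COLOR_BGR2HSV).astype(int)
rows=np.arange(184,196,2); 
im=raw.astype(float); yel=im[...,2]-im[...,0]  # R-B
L=[];Rr=[]
for r in range(182,248,4):
    s=yel[r-1:r+2,300:345].mean(0); thr=0.5*(s[18:24].mean()+s[6:10].mean())
    i=next(k for k in range(10,22) if s[k]<thr<=s[k+1]); L.append((300+i+(thr-s[i])/(s[i+1]-s[i]),r))
    if r<200:
        thr=0.5*(s[18:24].mean()+s[36:44].min()); i=next(k for k in range(20,40) if s[k]>=thr>s[k+1]); Rr.append((300+i+(s[i]-thr)/(s[i]-s[i+1]),r))
L=np.array(L);Rr=np.array(Rr); print(L[:,0],Rr)
a=np.linspace(0,2*np.pi,720,endpoint=False)
def edges(p,rw):
    pp=fit.pts; 
    old=fit.a; fit.a=a; u=proj(c,fit.pts([.6225,p[0],p[1],.075])); fit.a=old
    out=[]
    for r in rw:
        m=abs(u[:,1]-r)<.7; out.append((u[m,0].min(),u[m,0].max()))
    return np.array(out)
def res(p): return np.r_[edges(p,L[:,1])[:,0]-L[:,0],edges(p,Rr[:,1])[:,1]-Rr[:,0]]
b=min((least_squares(res,[y,w],diff_step=1e-2) for y in (-.139,-.142) for w in (.03,.08)),key=lambda r:r.cost)
print(b.x,np.degrees(b.x[1]),b.fun.round(2))
for w in (2,3,4,5,6,7):
    q=least_squares(lambda y:res([y[0],np.radians(w)]),[-.14],diff_step=1e-3); print(w,q.x,q.cost)
E
python3 fitw.py
```

```text
[313.6511 313.6047 313.6882 313.8872 313.8668 313.7048 313.7355 313.922
 313.9608 313.9906 313.8589 313.7886 313.7841 313.7378 313.7111 313.6827
 313.5447] [[327.0231 182.    ]
 [327.4809 186.    ]
 [327.264  190.    ]
 [326.6905 194.    ]
 [326.7965 198.    ]]
[-0.1392  0.0805] 4.613485738172429 [ 0.09  0.11  0.01 -0.2  -0.19 -0.03 -0.06 -0.25 -0.29 -0.31 -0.17 -0.09
 -0.08 -0.02  0.03  0.07  0.23  0.01 -0.29  0.05  0.72  0.69]
2 [-0.1394] 25.677945932600206
3 [-0.1395] 8.81271827353676
4 [-0.1395] 1.0599019722836722
5 [-0.1389] 0.7882682802538675
6 [-0.1383] 1.099201031424696
7 [-0.1377] 2.0303483549461303
```

```bash
python3 - <<'E'
from h import *
o=st(); c=cam("wrist"); M=R.from_rotvec(o['tool_rot']).as_matrix(); p=o['tool_pos']
for x in (-.004,-.002,0): print(x,proj(c,[p+M@[x,.032,0],p+M@[x,.0558,0]]))
print("cam in tool", (c[3]-p)@M, M.T@c[4])
# predicted lateral offset of slice mid relative to tool plane
S=np.array([.6225,-.1392,.075]); print("slice in tool",(S-p)@M)
T=tool(4.6,38); A=T[:,1]
for back in (.05,0): print(back, S-(.0978+back)*A - T[:,0]*(-.002))
E
```

```text
t 7.375 tcp [ 0.5024 -0.1506  0.211 ] y [ 0.6098  0.0521 -0.7908] z [-0.0828  0.9966  0.0018] F [ 1.3  0.1 -1.2] open 0.0347 q [-0.65 -0.54  2.26  0.52  0.97 -2.5 ]
-0.004 [[318.2045 284.9232]
 [318.1039 265.0644]]
-0.002 [[318.2059 289.0344]
 [318.1055 268.7668]]
0 [[318.2074 293.1174]
 [318.1071 272.4466]]
cam in tool [-0.0774 -0.1286 -0.0003] [[ 0.0007  0.9529  0.3032]
 [-0.0009 -0.3032  0.9529]
 [ 1.     -0.001   0.0006]]
slice in tool [0.0121 0.1814 0.0011]
0.05 [ 0.5334 -0.1464  0.1927]
0 [ 0.5641 -0.1439  0.1533]
```

```bash
python3 - <<'E'
from h import *
plan([.5334,-.1464,.1927],tool(4.6,38),3)
E
```

```text
n 3 dist 0.0362 per 0.0121 ang 0.32
[[0.0045, 0.0112, 0.0005], [0.0045, 0.0112, 0.0005], [0.0045, 0.0112, 0.0005]]
[[-0.06, 0.02, -0.09], [-0.06, 0.02, -0.09], [-0.06, 0.02, -0.09]]
```

Emit:
{"api": "servo_tool", "payload": {
  "delta_pos": [
    [0.0045,0.011,0.0005],
    [0.0045,0.011,0.0005],
    [0.0035,0.01,0.0005],
    [0,0,0]
  ],
  "dr": [
    [0,0,0],
    [0,0,-0.1],
    [0,0,-0.1],
    [0,0,0]
  ],
  "grip": [0.3,0.3,0.3,0.3]
}}

```text
t: 7.88
tool_pos: [0.5343, -0.1437, 0.192]
tool_rot: [-1.477, -0.581, -0.45]
contact_force: [0.7, 0.7, -0.9]
opening: 0.0345
```

```bash
python3 - <<'E'
from h import *
o=st();plan([.5334,-.1464,.1927],tool(4.6,38),1)
M=R.from_rotvec(o['tool_rot']).as_matrix(); p=o['tool_pos']
S=np.array([.6225,-.1392,.075]); print("slice in tool",(S-p)@M)
im=ctrl.get_image("wrist"); cv2.imwrite("pics/w6.png",im[:,:,::-1]); cv2.imwrite("pics/w6c.png",cv2.resize(im[120:320,260:380,::-1],None,fx=3,fy=3,interpolation=cv2.INTER_CUBIC))
cv2.imwrite("pics/s6.png",cv2.resize(ctrl.get_image("scene")[130:290,200:380,::-1],None,fx=3.5,fy=3.5,interpolation=cv2.INTER_CUBIC))
E
```

```text
t 7.875 tcp [ 0.5343 -0.1437  0.192 ] y [ 0.6123  0.0552 -0.7887] z [-0.0874  0.9962  0.0018] F [ 0.7  0.7 -0.9] open 0.0345 q [-0.59 -0.43  2.22  0.52  0.88 -2.48]
n 1 dist 0.003 per 0.003 ang 0.43
[[-0.0005, -0.0012, -0.0027]]
[[-0.34, 0.26, -0.06]]
slice in tool [-0.0023  0.1466 -0.0035]
```

View pics/w6c.png

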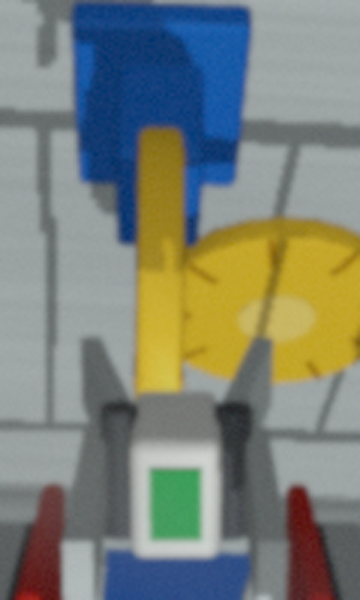

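View pics/s6.png

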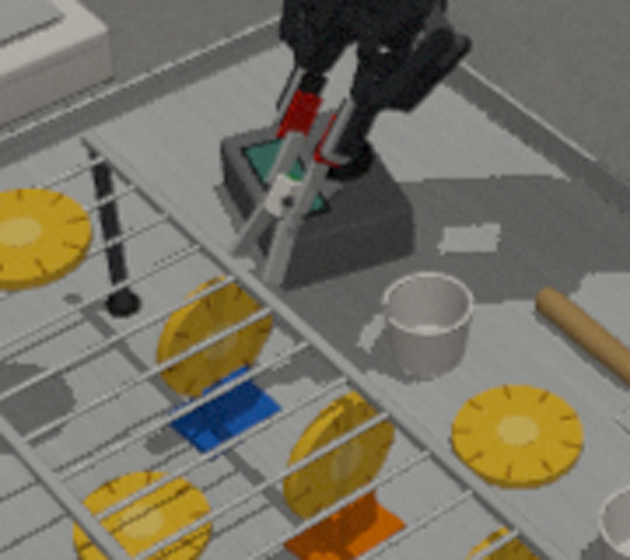

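Emit:
{"api": "servo_tool", "payload": {
  "delta_pos": [
    [0,0,-0.003],
    [0,0,0]
  ],
  "dr": [
    [0,0.3,0],
    [0,0,0]
  ],
  "grip": [0.3,0.3]
}}

```text
t: 8.22
tool_pos: [0.5344, -0.1477, 0.1933]
tool_rot: [-1.476, -0.577, -0.457]
contact_force: [-0.5, -0.5, -1.2]
opening: 0.0344
```

```bash
python3 - <<'E'
from h import *
o=st();M=R.from_rotvec(o['tool_rot']).as_matrix(); p=o['tool_pos']
S=np.array([.6225,-.1392,.075]); print("slice in tool",(S-p)@M, "yaw",np.degrees(np.arctan2(-M[0,2],M[1,2])))
im=ctrl.get_image("wrist"); cv2.imwrite("pics/w7c.png",cv2.resize(im[120:320,260:380,::-1],None,fx=3,fy=3,interpolation=cv2.INTER_CUBIC))
E
```

```text
t 8.225 tcp [ 0.5344 -0.1477  0.1933] y [ 0.6138  0.0534 -0.7877] z [-0.0818  0.9966  0.0039] F [-0.5 -0.5 -1.2] open 0.0344 q [-0.6  -0.43  2.21  0.53  0.88 -2.49]
slice in tool [-0.0031  0.1477  0.0008] yaw 4.689292374036827
```

View pics/w7c.png

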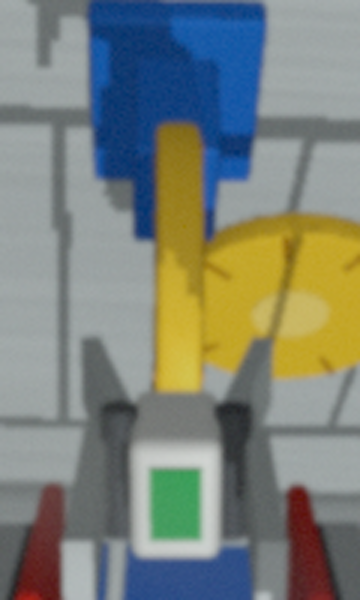

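Emit:
{"api": "servo_tool", "payload": {
  "delta_pos": [
    [-0.0005,0.009,0.0008],
    [0,0.009,0],
    [0,0.009,0],
    [0,0.006,0],
    [0,0,0]
  ],
  "dr": [
    [0,0,0],
    [0,0,0],
    [0,0,0],
    [0,0,0],
    [0,0,0]
  ],
  "grip": [0.3,0.3,0.3,0.3,0.3]
}}

```text
t: 8.9
tool_pos: [0.5553, -0.1449, 0.1645]
tool_rot: [-1.476, -0.576, -0.456]
contact_force: [-0.6, -0.5, -1.6]
opening: 0.0344
```

```bash
python3 - <<'E'
from h import *
o=st();M=R.from_rotvec(o['tool_rot']).as_matrix(); p=o['tool_pos']
S=np.array([.6225,-.1392,.075]); print("slice in tool",(S-p)@M, "yaw",np.degrees(np.arctan2(-M[0,2],M[1,2])))
im=ctrl.get_image("wrist"); a=cv2.resize(im[120:320,260:380,::-1],None,fx=3,fy=3,interpolation=cv2.INTER_CUBIC)
b=cv2.resize(ctrl.get_image("scene")[150:270,220:320,::-1],None,fx=4,fy=5,interpolation=cv2.INTER_CUBIC)
cv2.imwrite("pics/w8c.png",np.hstack([a,b]))
E
```

```text
t 8.9 tcp [ 0.5553 -0.1449  0.1645] y [ 0.6131  0.0536 -0.7881] z [-0.0815  0.9967  0.0044] F [-0.6 -0.5 -1.6] open 0.0344 q [-0.56 -0.33  2.2   0.54  0.8  -2.5 ]
slice in tool [-0.0019  0.1121 -0.0002] yaw 4.676081942319253
```

View pics/w8c.png

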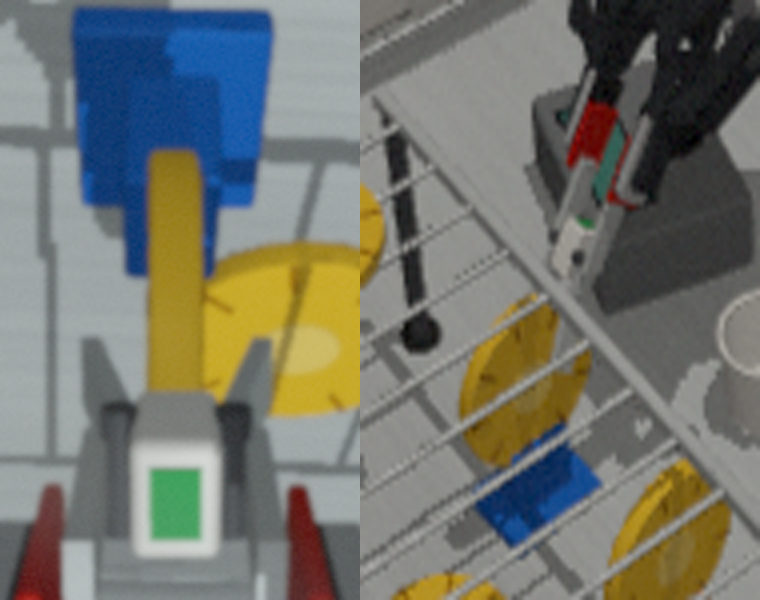

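Emit:
{"api": "servo_tool", "payload": {
  "delta_pos": [
    [0,0.005,0],
    [0,0.005,0],
    [0,0.002,0],
    [0,0,0]
  ],
  "dr": [
    [0,0,0],
    [0,0,0],
    [0,0,0],
    [0,0,0]
  ],
  "grip": [0.3,0.3,0.3,0.3]
}}

```text
t: 9.5
tool_pos: [0.5631, -0.1449, 0.1571]
tool_rot: [-1.477, -0.579, -0.455]
contact_force: [-6.3, 1.1, 3.1]
opening: 0.0345
```

```bash
python3 - <<'E'
from h import *
o=st();M=R.from_rotvec(o['tool_rot']).as_matrix(); p=o['tool_pos']
S=np.array([.6225,-.1392,.075]); print("slice in tool",(S-p)@M, "yaw",np.degrees(np.arctan2(-M[0,2],M[1,2])))
im=ctrl.get_image("wrist"); a=cv2.resize(im[120:320,260:380,::-1],None,fx=3,fy=3,interpolation=cv2.INTER_CUBIC)
b=cv2.resize(ctrl.get_image("scene")[150:270,220:320,::-1],None,fx=4,fy=5,interpolation=cv2.INTER_CUBIC)
cv2.imwrite("pics/w9c.png",np.hstack([a,b]))
E
```

```text
t 9.5 tcp [ 0.5631 -0.1449  0.1571] y [ 0.6137  0.0529 -0.7878] z [-0.0831  0.9965  0.0022] F [-6.3  1.1  3.1] open 0.0345 q [-0.55 -0.3   2.19  0.55  0.78 -2.51]
slice in tool [-0.0035  0.1014  0.0005] yaw 4.768501791171816
```

View pics/w9c.png

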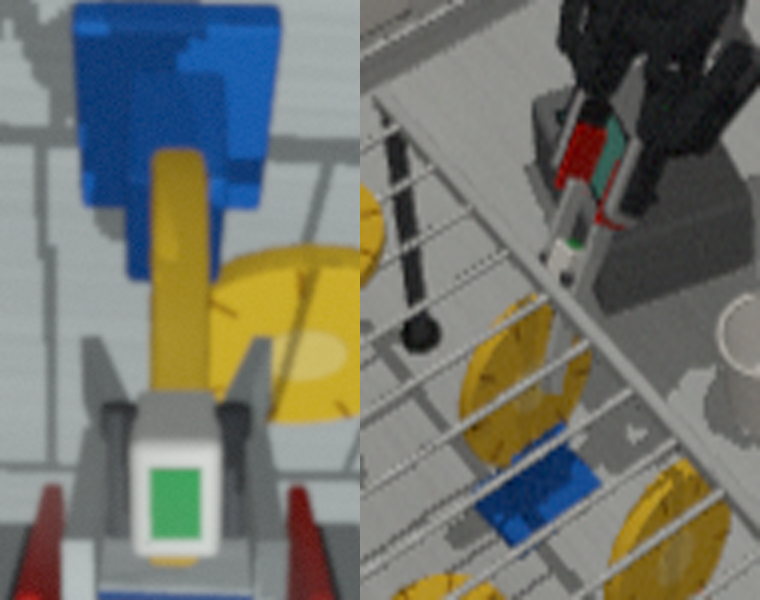

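Emit:
{"api": "servo_tool", "payload": {
  "delta_pos": [
    [0,0.003,0],
    [0,0.001,0]
  ],
  "dr": [
    [0,0,0],
    [0,0,0]
  ],
  "grip": [0.3,0.3]
}}

```text
t: 9.85
tool_pos: [0.5653, -0.1447, 0.1578]
tool_rot: [-1.477, -0.582, -0.45]
contact_force: [-15.6, 0.3, 8.4]
opening: 0.0344
```

```bash
python3 - <<'E'
from h import *
o=st();M=R.from_rotvec(o['tool_rot']).as_matrix(); p=o['tool_pos']
S=np.array([.6225,-.1392,.075]); print("slice in tool",(S-p)@M, "Ftool",o['contact_force']@M)
im=ctrl.get_image("wrist"); cv2.imwrite("pics/w10.png",im[:,:,::-1])
E
```

```text
t 9.85 tcp [ 0.5653 -0.1447  0.1578] y [ 0.6127  0.0554 -0.7884] z [-0.088   0.9961  0.0016] F [-15.6   0.3   8.4] open 0.0344 q [-0.55 -0.3   2.18  0.55  0.78 -2.51]
slice in tool [-0.0057  0.1006  0.0003] Ftool [ -7.0635 -16.1026   1.6503]
```

View pics/w10.png

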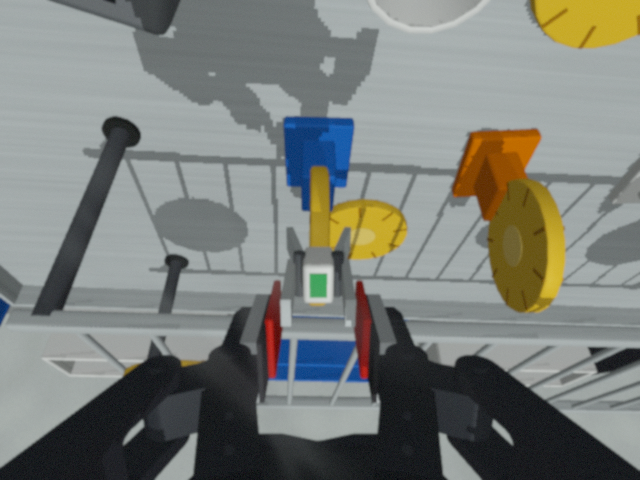

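```bash
python3 - <<'E'
from h import *
np.set_printoptions(precision=4,suppress=True)
ct=cam("top"); cs=cam("scene")
T=cv2.imread("pics/top0.png").astype(float).sum(2)
for x in (372,384,420,432): print(x,T[183:205,x].astype(int))
for v in (189,192,196): print(v,onz(ct,(402,v),.137),onz(ct,(402,v),.142))
o=ctrl.get_obs(); M=R.from_rotvec(o['tool_rot']).as_matrix(); p=o['tool_pos']
# head upper corners / arms
for y in (.020,.032,.044,.0558): print(y,"head/arm +x face",p+M@[-.0025+.010,y,0])
print("pads",p+M@[-.0025,.0878,0])
a=cv2.resize(ctrl.get_image("top")[160:260,350:450,::-1],None,fx=6,fy=6,interpolation=cv2.INTER_CUBIC); cv2.imwrite("pics/t10.png",a)
E
```

```text
372 [385 374 371 387 405 402 403 401 353 392 423 436 393 299 280 288 288 307
 388 417 417 408]
384 [396 402 400 399 403 405 404 406 390 402 423 418 329 255 258 280 286 297
 381 406 409 409]
420 [400 396 401 411 408 397 378 377 402 415 406 309 274 285 287 297 378 408
 407 407 400 403]
432 [397 397 393 405 406 399 372 391 409 418 377 300 279 281 295 379 406 403
 400 408 398 409]
189 [ 0.6224 -0.131   0.137 ] [ 0.6212 -0.1302  0.142 ]
192 [ 0.617  -0.1308  0.137 ] [ 0.6158 -0.13    0.142 ]
196 [ 0.6098 -0.1305  0.137 ] [ 0.6086 -0.1297  0.142 ]
0.02 head/arm +x face [ 0.5835 -0.1431  0.1466]
0.032 head/arm +x face [ 0.5908 -0.1424  0.1371]
0.044 head/arm +x face [ 0.5982 -0.1418  0.1277]
0.0558 head/arm +x face [ 0.6054 -0.1411  0.1184]
pads [ 0.6172 -0.14    0.087 ]
```

View pics/t10.png

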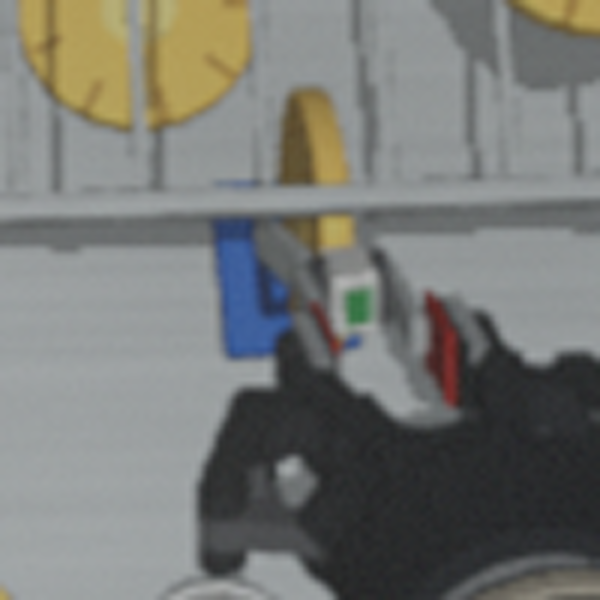

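Emit:
{"api": "servo_tool", "payload": {
  "delta_pos": [
    [-0.002,-0.0015,0],
    [-0.002,0,0],
    [0,0,0]
  ],
  "dr": [
    [0,0,0],
    [0,0,0],
    [0,0,0]
  ],
  "grip": [0.3,0.3,0.3]
}}

```text
t: 10.32
tool_pos: [0.5612, -0.1452, 0.1566]
tool_rot: [-1.477, -0.582, -0.451]
contact_force: [0.1, -0.2, -0.5]
opening: 0.0345
```

```bash
python3 - <<'E'
from h import *
o=st();M=R.from_rotvec(o['tool_rot']).as_matrix(); p=o['tool_pos']
S=np.array([.6225,-.1392,.075]); print("slice in tool",(S-p)@M, "Ftool",o['contact_force']@M)
E
```

```text
t 10.325 tcp [ 0.5612 -0.1452  0.1566] y [ 0.6133  0.0549 -0.788 ] z [-0.0875  0.9962  0.0013] F [ 0.1 -0.2 -0.5] open 0.0345 q [-0.56 -0.3   2.19  0.55  0.78 -2.52]
slice in tool [-0.0018  0.1022  0.0006] Ftool [-0.2135  0.4637 -0.223 ]
```

Emit:
{"api": "servo_tool", "payload": {
  "delta_pos": [
    [-0.001,0.002,0],
    [0,0,0]
  ],
  "dr": [
    [0,0,0],
    [0,0,0]
  ],
  "grip": [0.3,0.3]
}}

```text
t: 10.58
tool_pos: [0.562, -0.1454, 0.1556]
tool_rot: [-1.477, -0.583, -0.451]
contact_force: [-6.2, -0.6, 1.6]
opening: 0.0341
```

```bash
python3 - <<'E'
from h import *
o=st();M=R.from_rotvec(o['tool_rot']).as_matrix(); p=o['tool_pos']
S=np.array([.6225,-.1392,.075]); print("slice in tool",(S-p)@M, "Ftool",o['contact_force']@M)
E
```

```text
t 10.575 tcp [ 0.562  -0.1454  0.1556] y [ 0.6136  0.0553 -0.7877] z [-0.0886  0.9961  0.0009] F [-6.2 -0.6  1.6] open 0.0341 q [-0.55 -0.3   2.19  0.56  0.78 -2.52]
slice in tool [-0.0017  0.101   0.0007] Ftool [-3.9296 -5.1256 -0.0398]
```

Emit:
{"api": "servo_tool", "payload": {
  "delta_pos": [
    [0,0,0],
    [0,0,0],
    [0,0,0],
    [0,0,0],
    [0,0,0]
  ],
  "dr": [
    [0,0,0],
    [0,0,0],
    [0,0,0],
    [0,0,0],
    [0,0,0]
  ],
  "grip": [0.5,0.7,1,1,1]
}}

```text
t: 11.2
tool_pos: [0.5623, -0.1452, 0.1553]
tool_rot: [-1.476, -0.583, -0.451]
contact_force: [-0.1, -0.5, -0.4]
opening: 0.0854
```

```bash
python3 - <<'E'
from h import *
o=st();M=R.from_rotvec(o['tool_rot']).as_matrix(); p=o['tool_pos']
S=np.array([.6225,-.1392,.075]); print("slice in tool",(S-p)@M, "Ftool",o['contact_force']@M)
cv2.imwrite("pics/w11.png",ctrl.get_image("wrist")[:,:,::-1])
b=cv2.resize(ctrl.get_image("scene")[150:270,220:340,::-1],None,fx=5,fy=5,interpolation=cv2.INTER_CUBIC); cv2.imwrite("pics/s11.png",b)
E
```

```text
t 11.2 tcp [ 0.5623 -0.1452  0.1553] y [ 0.6139  0.0555 -0.7875] z [-0.0884  0.9961  0.0013] F [-0.1 -0.5 -0.4] open 0.0854 q [-0.55 -0.3   2.19  0.56  0.78 -2.52]
slice in tool [-0.0019  0.1005  0.0006] Ftool [-0.3494  0.2712 -0.4893]
```

View pics/w11.png

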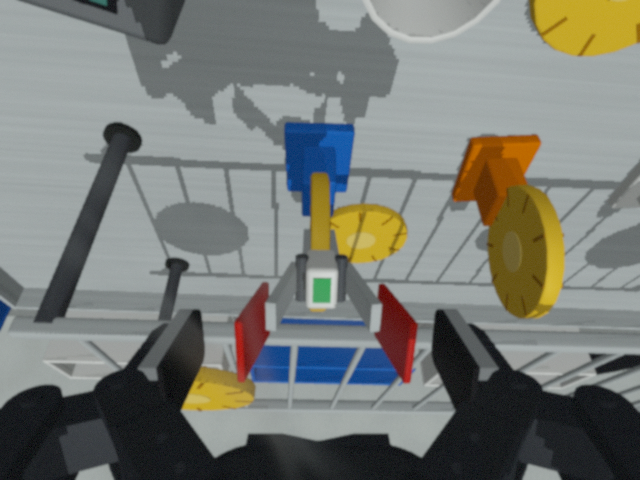

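View pics/s11.png

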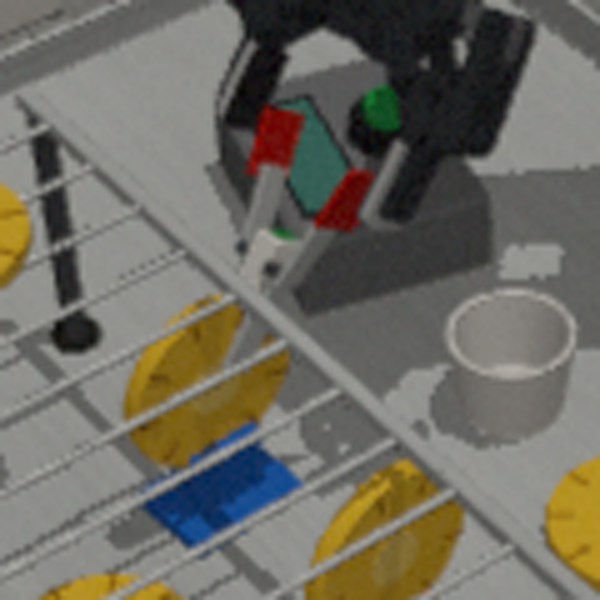

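Emit:
{"api": "servo_tool", "payload": {
  "delta_pos": [
    [0,-0.02,0],
    [0,-0.03,0],
    [0,-0.03,0],
    [0,-0.03,0],
    [0,0,0]
  ],
  "dr": [
    [0,0,0],
    [0,0,0],
    [0,0,0],
    [0,0,0],
    [0,0,0]
  ],
  "grip": [1,1,1,1,1]
}}

```text
t: 11.92
tool_pos: [0.493, -0.1515, 0.2443]
tool_rot: [-1.477, -0.583, -0.451]
contact_force: [-0.2, -0.6, -0.3]
opening: 0.0855
```

```bash
python3 - <<'E'
from h import *
o=st(); c=cam("wrist"); im=ctrl.get_image("wrist")[:,:,::-1].copy(); cv2.imwrite("pics/w12raw.png",im)
S=np.array([.6225,-.1392,.075]); T=tool(4.6,38); X,A,Y=T.T
def draw(cc,im):
    for d in (.010,.013):
        pads=S-d*A; col=(0,255,0) if d==.010 else (255,0,255)
        grip=pads-.089*A
        for q in (pads,grip,pads-.032*A-.024*A): 
            u=proj(cc,q)[0]; cv2.circle(im,tuple(u.round().astype(int)),2,col,-1)
    import fit
    u=proj(cc,fit.pts([.6225,-.1392,np.radians(4.6),.075]))
    for k in (0,60): cv2.polylines(im,[u[k:k+60].round().astype(np.int32)],True,(255,255,0),1)
draw(c,im); cv2.imwrite("pics/w12.png",im)
im=ctrl.get_image("scene")[:,:,::-1].copy(); b0=cv2.resize(im[150:260,220:320],None,fx=4,fy=4,interpolation=cv2.INTER_CUBIC); draw(cam("scene"),im)
b=cv2.resize(im[150:260,220:320],None,fx=4,fy=4,interpolation=cv2.INTER_CUBIC); cv2.imwrite("pics/s12.png",np.hstack([b0,b]))
E
```

```text
t 11.925 tcp [ 0.493  -0.1515  0.2443] y [ 0.6135  0.0551 -0.7878] z [-0.0885  0.9961  0.0008] F [-0.2 -0.6 -0.3] open 0.0855 q [-0.67 -0.6   2.24  0.51  1.05 -2.48]
```

View pics/w12.png

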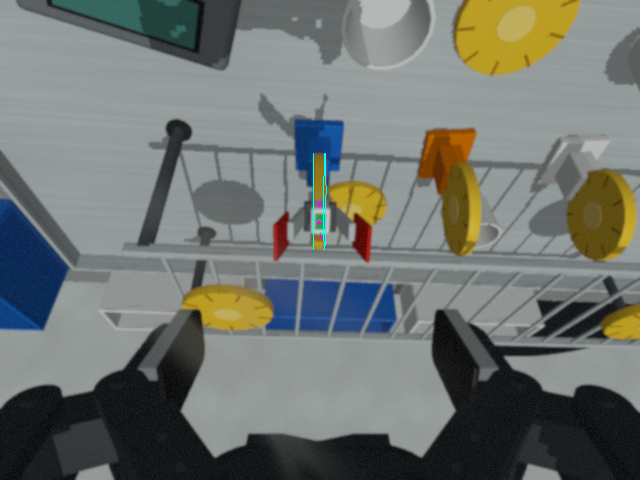

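View pics/s12.png

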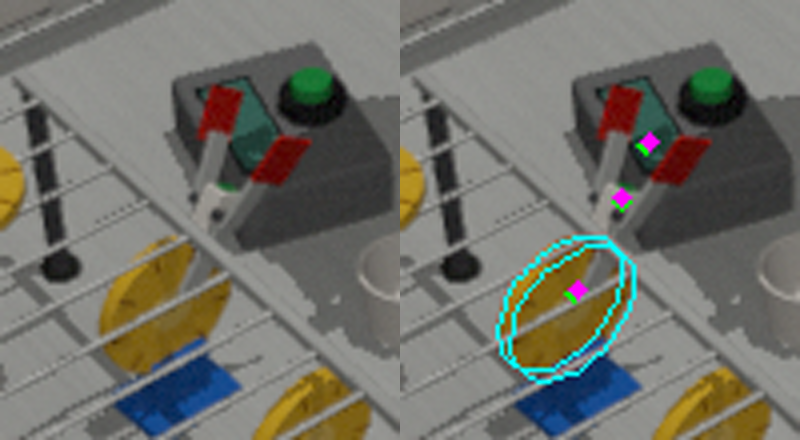

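```bash
python3 - <<'E'
from h import *
np.set_printoptions(precision=4,suppress=True)
im=ctrl.get_image("scene"); ms=ctrl.masks_of("scene","start_top")+ctrl.masks_of("scene","start")
for m in ms: print(m['score'],m['extent'])
g=cv2.imread("pics/top0.png").astype(int); k=(g[...,1]>1.5*g[...,2])&(g[...,1]>60)&(g[...,1]>1.3*g[...,0]); k[:270]=0;k[:,:450]=0;k[310:]=0;k[:,490:]=0
ys,xs=np.nonzero(k); print(xs.mean(),ys.mean(),xs.min(),xs.max(),ys.min(),ys.max(),len(xs))
ct=cam("top"); print(onz(ct,(xs.mean(),ys.mean()),.063), onz(ct,(468.9,293.2),.063))
plan([.438,-.257,.150],tool(4.6,0),5)
E
```

```text
0.43 [294.2, 165.8, 299.6, 178.1]
0.5 [292.0, 165.6, 302.1, 177.4]
469.5153374233129 293.33742331288346 463 476 287 300 163
[ 0.4389 -0.2587  0.063 ] [ 0.4392 -0.2575  0.063 ]
n 5 dist 0.1498 per 0.03 ang 37.67
[[-0.021, 0.0063, -0.0204], [-0.02, 0.009, -0.0205], [-0.0186, 0.0116, -0.0205], [-0.0169, 0.014, -0.0205], [-0.0148, 0.0161, -0.0205]]
[[-0.11, 0.09, 7.53], [-0.11, 0.09, 7.53], [-0.11, 0.09, 7.53], [-0.11, 0.09, 7.53], [-0.11, 0.09, 7.53]]
```

Emit:
{"api": "servo_tool", "payload": {
  "delta_pos": [
    [-0.021,0.003,-0.02],
    [-0.02,0.006,-0.0205],
    [-0.0185,0.009,-0.0205],
    [-0.017,0.012,-0.0205],
    [-0.015,0.014,-0.02]
  ],
  "dr": [
    [0,0,7.5],
    [0,0,7.5],
    [0,0,7.5],
    [0,0,7.5],
    [0,0,7.5]
  ],
  "grip": [1,0.5,0,0,0]
}}

```text
t: 12.8
tool_pos: [0.4305, -0.2574, 0.1542]
tool_rot: [-1.559, -0.056, 0.092]
contact_force: [0.5, -0.3, 0.9]
opening: 0.0121
```

```bash
python3 - <<'E'
from h import *
o=st(); plan([.439,-.258,.120],tool(4.6,0),3)
E
```

```text
t 12.8 tcp [ 0.4305 -0.2574  0.1542] y [-0.0232  0.0096 -0.9997] z [-0.0939  0.9955  0.0117] F [ 0.5 -0.3  0.9] open 0.0121 q [-0.68 -0.16  1.97 -0.01  1.35 -2.35]
n 3 dist 0.0352 per 0.0117 ang 1.64
[[0.0031, 0.0113, -0.0006], [0.003, 0.0113, -0.0006], [0.0029, 0.0114, -0.0005]]
[[-0.22, 0.27, -0.43], [-0.22, 0.27, -0.43], [-0.22, 0.27, -0.43]]
```

Emit:
{"api": "servo_tool", "payload": {
  "delta_pos": [
    [0.003,0.011,0],
    [0.003,0.011,-0.0005],
    [0.003,0.006,0],
    [0,0,0]
  ],
  "dr": [
    [-0.2,0.2,-0.4],
    [-0.2,0.2,-0.4],
    [-0.2,0.2,-0.4],
    [0,0,0]
  ],
  "grip": [0,0,0,0]
}}

```text
t: 13.3
tool_pos: [0.4392, -0.2541, 0.1203]
tool_rot: [-1.563, -0.065, 0.067]
contact_force: [0.6, 0.0, 0.5]
opening: -0.0001
```

```bash
python3 - <<'E'
from h import *
o=st(); plan([.439,-.258,.085],tool(4.6,0),1)
c=cam("wrist"); im=ctrl.get_image("wrist")[:,:,::-1].copy(); u=proj(c,[.439,-.258,.063])[0]; print(u); cv2.circle(im,tuple(u.round().astype(int)),3,(255,0,255),-1); cv2.imwrite("pics/w13.png",im)
E
```

```text
t 13.3 tcp [ 0.4392 -0.2541  0.1203] y [-0.0017  0.0067 -1.    ] z [-0.0841  0.9964  0.0068] F [0.6 0.  0.5] open -0.0001 q [-0.67 -0.12  1.99  0.    1.27 -2.33]
n 1 dist 0.0355 per 0.0355 ang 0.46
[[-0.0005, 0.0353, -0.0041]]
[[-0.39, 0.23, -0.06]]
[309.5832 270.4423]
```

View pics/w13.png

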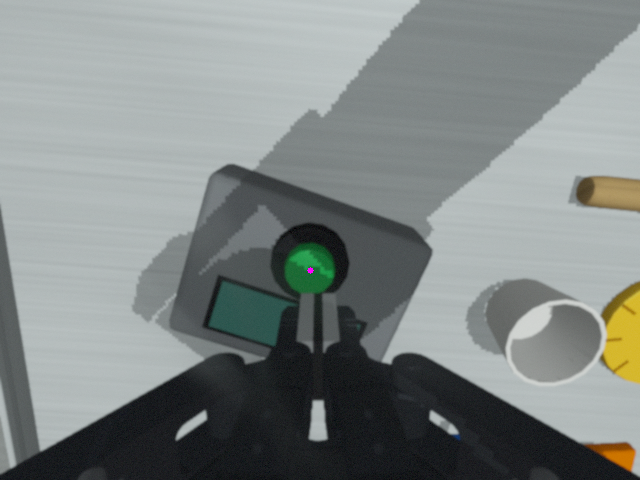

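Emit:
{"api": "servo_tool", "payload": {
  "delta_pos": [
    [0,0.008,-0.004],
    [0,0.008,0],
    [0,0.008,0],
    [0,0.004,0],
    [0,0,0]
  ],
  "dr": [
    [-0.4,0,0],
    [0,0,0],
    [0,0,0],
    [0,0,0],
    [0,0,0]
  ],
  "grip": [0,0,0,0,0]
}}

```text
t: 13.98
tool_pos: [0.44, -0.2589, 0.092]
tool_rot: [-1.573, -0.067, 0.065]
contact_force: [-0.9, -0.2, 0.9]
opening: 0.0
```

```bash
python3 - <<'E'
from h import *
o=st(); plan([.439,-.258,.070],tool(4.6,0),1)
E
```

```text
t 13.975 tcp [ 0.44   -0.2589  0.092 ] y [ 0.0016 -0.0027 -1.    ] z [-0.0839  0.9965 -0.0028] F [-0.9 -0.2  0.9] open 0.0 q [-0.68 -0.08  2.01 -0.    1.21 -2.33]
n 1 dist 0.022 per 0.022 ang 0.28
[[-0.001, 0.022, 0.001]]
[[0.16, 0.21, 0.08]]
```

Emit:
{"api": "servo_tool", "payload": {
  "delta_pos": [
    [-0.001,0.006,0.001],
    [0,0.005,0],
    [0,0.004,0],
    [0,0.003,0]
  ],
  "dr": [
    [0,0,0],
    [0,0,0],
    [0,0,0],
    [0,0,0]
  ],
  "grip": [0,0,0,0]
}}

```text
t: 14.48
tool_pos: [0.4394, -0.2584, 0.0748]
tool_rot: [-1.573, -0.068, 0.065]
contact_force: [-7.9, 5.6, 20.4]
opening: 0.0002
```

```bash
python3 - <<'E'
from h import *
o=st()
a=cv2.resize(ctrl.get_image("wrist")[200:400,230:400,::-1],None,fx=2.4,fy=2.4,interpolation=cv2.INTER_CUBIC)
b=cv2.resize(ctrl.get_image("scene")[140:220,255:335,::-1],None,fx=4.5,fy=6,interpolation=cv2.INTER_CUBIC); cv2.imwrite("pics/b14.png",np.hstack([a,b]))
E
```

```text
t 14.475 tcp [ 0.4394 -0.2584  0.0748] y [ 0.002  -0.0032 -1.    ] z [-0.0841  0.9965 -0.0034] F [-7.9  5.6 20.4] open 0.0002 q [-0.68 -0.05  2.02 -0.    1.17 -2.33]
```

View pics/b14.png

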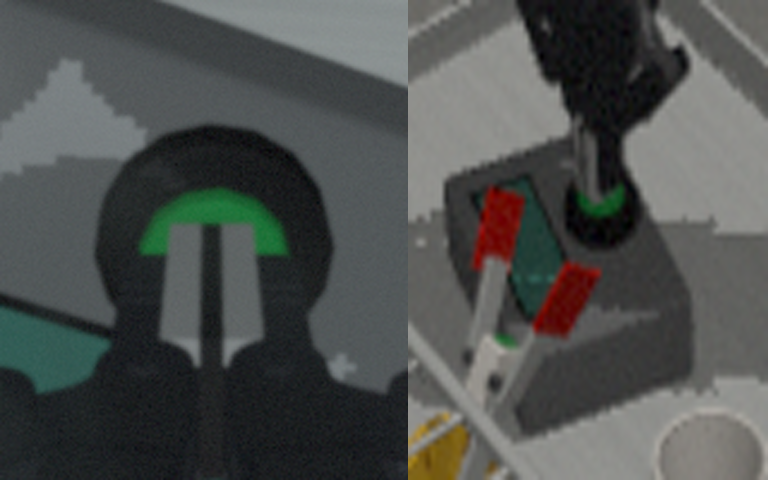

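Emit:
{"api": "servo_tool", "payload": {
  "delta_pos": [
    [0,0.001,0],
    [0,0,0]
  ],
  "dr": [
    [0,0,0],
    [0,0,0]
  ],
  "grip": [0,0]
}}

```text
t: 14.82
tool_pos: [0.4394, -0.2583, 0.0755]
tool_rot: [-1.572, -0.067, 0.066]
contact_force: [-2.7, 1.6, 3.8]
opening: -0.0001
```

```bash
python3 - <<'E'
from h import *
o=st()
c=cam("scene"); im=ctrl.get_image("scene"); print(o['wrist_torque'])
k=im.astype(int); g=(k[...,1]>1.5*k[...,0])&(k[...,1]>60); 
for nm in("s12",): pass
ys,xs=np.nonzero(g[160:190,285:310]); print(xs.min()+285,xs.max()+285,ys.min()+160,ys.max()+160)
print("button front rim bottom proj at top z .063/.057", proj(c,[[.439+.009,-.258+.009,.063],[.439+.009,-.258+.009,.057]]))
E
```

```text
t 14.825 tcp [ 0.4394 -0.2583  0.0755] y [ 0.0005 -0.0023 -1.    ] z [-0.0844  0.9964 -0.0023] F [-2.7  1.6  3.8] open -0.0001 q [-0.68 -0.05  2.02 -0.    1.17 -2.33]
[0.267  0.3718 0.0141]
285 302 171 186
button front rim bottom proj at top z .063/.057 [[296.7505 174.8113]
 [296.8491 176.7564]]
```

Emit:
{"api": "servo_tool", "payload": {
  "delta_pos": [
    [0,0.004,0],
    [0,0.003,0]
  ],
  "dr": [
    [0,0,0],
    [0,0,0]
  ],
  "grip": [0,0]
}}

```text
t: 15.12
tool_pos: [0.4398, -0.2586, 0.0747]
tool_rot: [-1.57, -0.065, 0.069]
contact_force: [-12.0, 7.8, 24.2]
opening: 0.0001
```

Stiff stop at z = 0.0747 with 24 N (spring needs 5 N): fully down. Lift off.

Emit:
{"api": "servo_tool", "payload": {
  "delta_pos": [
    [0,-0.01,0],
    [0,-0.03,0],
    [0,-0.04,0],
    [0,-0.04,0],
    [0,0,0]
  ],
  "dr": [
    [0,0,0],
    [0,0,0],
    [0,0,0],
    [0,0,0],
    [0,0,0]
  ],
  "grip": [0,0,0,0,0]
}}

```text
t: 15.75
tool_pos: [0.4407, -0.259, 0.1974]
tool_rot: [-1.572, -0.066, 0.067]
contact_force: [0.2, -0.3, 0.0]
opening: 0.0
```

```bash
python3 - <<'E'
from h import *
o=st()
for n in("scene","top","wrist"): cv2.imwrite(f"pics/{n}15.png",ctrl.get_image(n)[:,:,::-1])
a=cv2.imread("pics/scene15.png"); cv2.imwrite("pics/b15.png",cv2.resize(a[140:280,200:340],None,fx=4.2,fy=4.2,interpolation=cv2.INTER_CUBIC))
E
```

```text
t 15.75 tcp [ 0.4407 -0.259   0.1974] y [-0.0004 -0.002  -1.    ] z [-0.0848  0.9964 -0.0019] F [ 0.2 -0.3  0. ] open 0.0 q [-0.68 -0.19  1.92 -0.    1.41 -2.33]
```

View pics/b15.png

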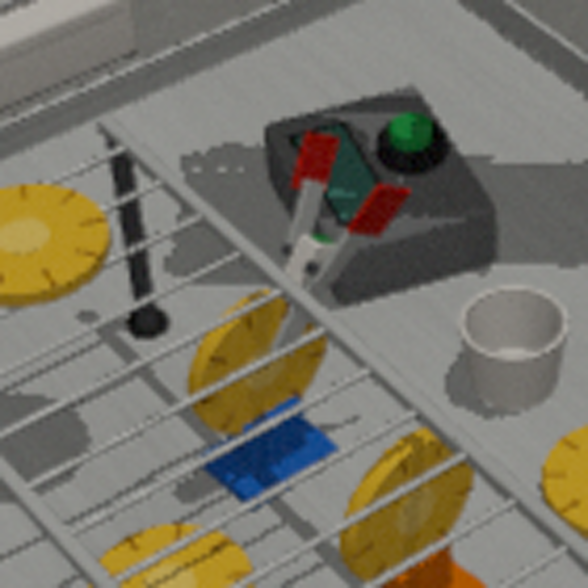

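View pics/scene15.png

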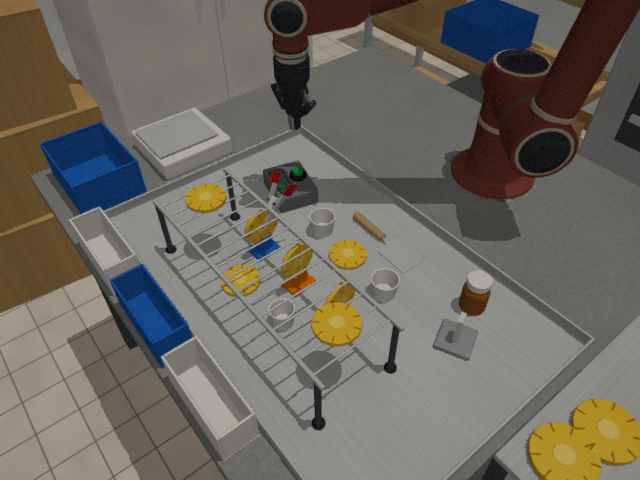

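View pics/wrist15.png

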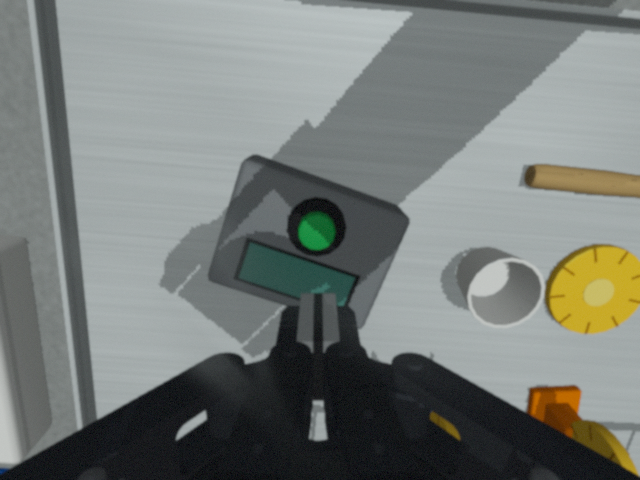

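```bash
python3 - <<'E'
from h import *
np.set_printoptions(precision=2,suppress=True)
Mc=np.array([[.0007,.9529,.3032],[-.0009,-.3032,.9529],[1,-.001,.0006]])
y=np.array([.002,-.0032,-1.]); z=np.array([-.0841,.9965,-.0034]); x=np.cross(y,z); M=np.c_[x,y,z]; p=np.array([.4394,-.2584,.0748])
cp=ctrl.camera_params("wrist"); f=240/np.tan(np.radians(cp['fovy'])/2)
c14=(f,cp['cx'],cp['cy'],p+M@[-.0774,-.1286,-.0003],M@Mc)
now=cam("wrist")
b=cv2.imread("pics/b14.png")[:,:408].astype(int); w=cv2.imread("pics/wrist15.png").astype(int)
def ext(im,sc,ox,oy,roi):
    g=(im[...,1]>1.5*im[...,2])&(im[...,1]>1.3*im[...,0])&(im[...,1]>70); g[:roi[1]]=0;g[roi[3]:]=0;g[:,:roi[0]]=0;g[:,roi[2]:]=0
    ys,xs=np.nonzero(g); return (xs.min()/sc+ox,(xs.max()+1)/sc+ox,ys.min()/sc+oy,(ys.max()+1)/sc+oy)
print("pressed px",ext(b,2.4,230,200,(130,170,300,260))); print("up px",ext(w,1,0,0,(280,190,350,260)))
a=np.linspace(0,2*np.pi,180)
for zz in (.063,.060,.057):
    P=np.c_[.4390+.013*np.cos(a),-.258+.013*np.sin(a),0*a+zz]
    for nm,c in (("pressed",c14),("up",now)):
        u=proj(c,P); print(zz,nm,u[:,0].min(),u[:,0].max(),u[:,1].min(),u[:,1].max())
E
```

```text
pressed px (np.float64(288.3333333333333), np.float64(349.58333333333337), np.float64(278.75), np.float64(306.25))
up px (np.float64(298.0), np.float64(335.0), np.float64(213.0), np.float64(251.0))
0.063 pressed 286.7969372923807 352.12816733912246 284.6762665117604 343.004923481948
0.063 up 296.33660093376614 334.3929947444032 214.56873701119116 251.043401956972
0.06 pressed 287.3671757774902 351.5309948577245 281.4925913867788 338.95873754043936
0.06 up 296.5350030174167 334.19108912775437 213.5061006272606 249.63213391961978
0.057 pressed 287.9173987406661 350.95479561631873 278.4234115527032 335.05115157159884
0.057 up 296.7292736821139 333.99338594592297 212.46589192682382 248.24983153849004
```

```bash
python3 - <<'E'
from h import *
st(); print(ctrl.finish_job())
E
```

```text
t 15.9 tcp [ 0.4383 -0.2571  0.192 ] y [-0.0082  0.0042 -1.    ] z [-0.0848  0.9964  0.0049] F [ 0.1 -0.3 -0.5] open 0.0 q [-0.68 -0.19  1.93 -0.    1.41 -2.33]
the job is handed in; nothing more can be done
None
```

The clip is on the pineapple slice in the blue stand and released. After that I pushed the start button fully down and let it come up again. I handed the job in at about 16 s.

- **Clip:** I squeezed the handles at 35 N, lifted the clip straight off the post, and brought it in from the robot's side at 38° in the slice's plane until it stopped on the slice. After I let go and backed off, the scene and wrist pictures showed both jaws astride the slice and the clip staying put.
- **Depth on the slice:** by my pose estimate the pads are about 13 mm from the slice's middle. The best the clip's head allows is 10 mm. The difference is about the size of the position error.
- **Sideways force:** on contact there was also some force across the clip's axis, not only along it. I took this for friction. By my position estimates the shelf was clear of the clip.
- **Button:** it hit a hard stop at 20–24 N against a spring that needs 5 N. The wrist picture puts its top at 57 mm, about 6 mm down. After the lift, its top was back at about 63 mm.
- **Final state:** the robot touches nothing, with contact force near zero. By eye in the last scene picture, the cups, loose slices, jar and spatula look unmoved; I did not measure them.

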